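# Gauge the bored sleeves and sort them

## Task

Take the protective cap off the gauge pin and set it aside, then try the steel sleeves on the pin one after another, from the robot's left end of the row to its right, sliding each down over the pin as far as it goes of itself. Put every sleeve that goes fully home on the gauge's base over the shaft of the storage spindle, and every one that stops at the shoulder into the plywood reject tray; when all are sorted, put the cap back fully over the pin. Leave the other tools on the bench alone.

Things in the scene. Friction and masses are not known exactly. Their poses are not given: they have to be found in the camera images.
- gauge: Fixed stepped steel gauge pin, upright on a dark round base (54 mm dia, 12 mm high). Above the base: the gauging diameter 18 mm, 26 mm long, ending in a flat shoulder at z=38 mm; above that a thinner nose 13.5 mm dia with a tapered tip, top at z=62 mm. Origin: centre of the base's underside on the bench; z up. At the start the cap covers the pin.
- gauge_home (a point): Point on the gauge pin's axis at the top face of its base (12 mm above the bench). A sleeve that fits comes down to here; one that does not fit stops with its underside on the shoulder, 26 mm higher.
- cap: Loose black plastic protective cap, closed top, open bottom: outside 32 mm dia, 56 mm tall, inside 25 mm dia and 50 mm deep. Origin: centre of its open lower rim; z up. Stands over the gauge pin on the gauge's base at the start, about 7 mm of play in all.
- spindle: Fixed storage spindle: a round plywood base (68 mm dia, 10 mm high) with an upright aluminium shaft 14 mm dia, tapered tip, top at z=94 mm; takes four sleeves stacked. Origin: centre of the base's underside on the bench; z up.
- bin: Fixed open plywood reject tray, 140 (its x) x 200 (its y) x 40 mm high, walls 5 mm, floor 5 mm thick. Origin: centre of its underside on the bench.
- sleeve_1p: Plain steel sleeve, 36 mm outside dia, 20 mm tall, 60 g, through bore 20.5 mm (fits the gauge) or 16.5 mm (does not): unknown until tried. First of four places, 70 mm apart, from the robot's left (+y) on the thin mat; one of sleeve_1p, sleeve_1q is there, the other is None. Origin: centre of its lower end; z along the bore.
- sleeve_1q: Plain steel sleeve, 36 mm outside dia, 20 mm tall, 60 g, through bore 20.5 mm (fits the gauge) or 16.5 mm (does not): unknown until tried. First of four places, 70 mm apart, from the robot's left (+y) on the thin mat; one of sleeve_1p, sleeve_1q is there, the other is None. Origin: centre of its lower end; z along the bore.
- sleeve_2p: Plain steel sleeve, 36 mm outside dia, 20 mm tall, 60 g, through bore 20.5 mm (fits the gauge) or 16.5 mm (does not): unknown until tried. Second of four places, 70 mm apart, from the robot's left (+y) on the thin mat; one of sleeve_2p, sleeve_2q is there, the other is None. Origin: centre of its lower end; z along the bore.
- sleeve_2q: Plain steel sleeve, 36 mm outside dia, 20 mm tall, 60 g, through bore 20.5 mm (fits the gauge) or 16.5 mm (does not): unknown until tried. Second of four places, 70 mm apart, from the robot's left (+y) on the thin mat; one of sleeve_2p, sleeve_2q is there, the other is None. Origin: centre of its lower end; z along the bore.
- sleeve_3p: Plain steel sleeve, 36 mm outside dia, 20 mm tall, 60 g, through bore 20.5 mm (fits the gauge) or 16.5 mm (does not): unknown until tried. Third of four places, 70 mm apart, from the robot's left (+y) on the thin mat; one of sleeve_3p, sleeve_3q or neither is there, the other is None. Origin: centre of its lower end; z along the bore.
- sleeve_3q: Plain steel sleeve, 36 mm outside dia, 20 mm tall, 60 g, through bore 20.5 mm (fits the gauge) or 16.5 mm (does not): unknown until tried. Third of four places, 70 mm apart, from the robot's left (+y) on the thin mat; one of sleeve_3p, sleeve_3q or neither is there, the other is None. Origin: centre of its lower end; z along the bore.
- sleeve_4p: Plain steel sleeve, 36 mm outside dia, 20 mm tall, 60 g, through bore 20.5 mm (fits the gauge) or 16.5 mm (does not): unknown until tried. Fourth of four places, 70 mm apart, from the robot's left (+y) on the thin mat; one of sleeve_4p, sleeve_4q or neither is there, the other is None. Origin: centre of its lower end; z along the bore.
- sleeve_4q: Plain steel sleeve, 36 mm outside dia, 20 mm tall, 60 g, through bore 20.5 mm (fits the gauge) or 16.5 mm (does not): unknown until tried. Fourth of four places, 70 mm apart, from the robot's left (+y) on the thin mat; one of sleeve_4p, sleeve_4q or neither is there, the other is None. Origin: centre of its lower end; z along the bore.
- screwdriver: Bystander: screwdriver lying on the bench; leave alone. Origin on its underside (hand tools: on their axis).
- tape_roll: Bystander: roll of tape lying flat, 90 mm dia, 24 mm high; leave alone. Origin on its underside (hand tools: on their axis).
- offcut: Bystander: wood offcut 50 x 100 x 18 mm; leave alone. Origin on its underside (hand tools: on their axis).
- wrench: Bystander: steel wrench lying on the bench; leave alone. Origin on its underside (hand tools: on their axis).

How it is judged:
By the outcome, as a careful person would: the job done as asked, in the order asked, and still so for the second after the job is handed in, with the robot touching nothing.
Of sleeve_1p, sleeve_1q only 1 to 1 are there at a start; the rules pass over those that are not, and their reading is None.
Of sleeve_2p, sleeve_2q only 1 to 1 are there at a start; the rules pass over those that are not, and their reading is None.
Of sleeve_3p, sleeve_3q only 1 to 1 are there at a start; the rules pass over those that are not, and their reading is None.
Of sleeve_4p, sleeve_4q only 1 to 1 are there at a start; the rules pass over those that are not, and their reading is None.
Of sleeve_3p, sleeve_3q, sleeve_4p, sleeve_4q only 2 to 4 are there at a start; the rules pass over those that are not, and their reading is None.
At some moment in a run one of sleeve_1p, sleeve_1q, sleeve_2p, sleeve_2q, sleeve_3p, sleeve_3q, sleeve_4p, sleeve_4q may be knocked a few centimetres aside while the robot is not near it.
It also fails if it takes over 210 s, if anything falls off the work surface, if the arm or the gripper's body presses on something with over 40 N, if the wrist force passes 120 N, or if a joint passes its speed limit or range.

## Robot

A 7-joint arm with a two-finger parallel gripper is mounted at the origin on the work surface. World frame = base frame: x ahead of the robot, y to its left, z up, the work surface at z = 0. Lengths are in m, angles in rad, forces in N, time in s.
With the tool pointing down it reaches from about 0.425 to 0.95 m from the base axis. Payload 4.7 kg.
Tool frame: the origin (TCP) lies on the centre line of the jaws, within the pads' length; the fingertips stand manip.tip_reach ahead of it and the grasp point (between the pads) lies 6 mm ahead of it (manip.tip_reach is the distance from the TCP to the fingertips, in m); z points along the fingers, y is the line along which they close (so a half turn about z gives the same grasp; the last joint's range is limited). The gripper opens to 85 mm and grips with 20 to 120 N. Pads are 22 mm wide; open, the fingers measure 114 mm over their backs; the gripper's body (76 mm by 85 mm) begins 54 mm behind the grasp point. The pads swing forward as they close: fully open they stand 13 mm farther back than shut.
Start: joints at [-1.24, 0.469, -0.049, 1.532, 0.024, 1.141, -0.082], TCP at [0.238, 0.632, 0.256] pointing down, gripper open.
Joint ranges: [-2.59, 2.59], [-0.33, 1.99], [-1.39, 1.29], [0.1, 2.45], [-1.04, 4.18], [0.21, 1.99], [-2.66, 2.66]. Speed limits (rad/s): [2.57, 2.57, 3.14, 3.14, 3.14, 3.14, 3.14].

## Interface

Orientations are given as a unit quaternion [w, x, y, z].
In Python, from plant import manip gives the robot as it stands.
- The arm moves only by the shell command python3 -m inch 'ROWS' [OPENING] [FORCE]. ROWS is JSON, a list of rows, each an object with "delta_pos": the shift along the tool's x, y, z scaled (see below), a list of three; "spin": the turn about the tool's z scaled (see below). A call has 1 to 10 rows; each row shifts and turns the commanded pose from where the row before left it, along the tool's axes as they then stand; what a row does not reach is not made up. The controller multiplies each number of a shift by 0.02 m and each number of a turn by 6 degrees. A row lasts 1/12 s, in which the tool goes at most 41.7 mm and 7.16 degrees, less where a joint would pass 70% of its speed; a pose out of reach is approached as far as the arm can. A call with a number of a shift or a turn outside -1 to 1 is refused whole. A call with a gripper value outside its range is refused whole. OPENING is the opening, from -1 (shut) to 1 (fully open), set as the call begins (- or left out, the last holds). The fingers move at their own pace and stop on an object; FORCE is the grip in N (left out, the last holds). Time passes only in rows, so rows that do not move let the fingers close. It gives the time, the measured TCP pose, the force, the opening and the grip force at its end, in the units of the state.
- manip.get_obs(): the state, without advancing time (a new reading comes with each control period).
- manip.get_image(name): name is "side" or "top" or "wrist"; returns the picture (400x640x3 uint8, red, green, blue); there is no depth.
- manip.calibration(name): a dict with "fx", "fy", "cx", "cy" (pixels), "rvec" (rotation vector, rad) and "tvec" (3), from world to camera coordinates, as OpenCV has them. Camera axes: x right, y down, z forward; pixel columns grow to the right and rows downward; lengths in m; the calibration is good to about 2 mm. A picture is of the moment at which its call begins: read the wrist's pose just before it. calibration takes no time and is no camera call; for the wrist camera it gives the pose at the moment of the call.
- manip.close_job(): hands the job in; it is judged then, once.
The state is a dict: "time_s": time; "q": joint angles; "joint_vel": joint speeds; "joint_torque": joint torques, N m; "eef_pos": TCP position; "tcp_rot": TCP orientation; "force": force on the tool from outside, world axes, zero at the start; "moment": the same for the moment, N m; "grip_width": opening from 0.0 (shut) to 1.0 (fully open); "grasp_force": force on a finger pad.
Only numpy, scipy, OpenCV 4.12 (cv2) and the standard library are available. Lean on these libraries where they do the work, as an engineer would, in place of code of your own. Each camera call takes 0.05 s, during which the arm holds its last target. There are 200 camera calls.

## Working session

There is one attempt and no reset: what is moved stays moved. The work goes in short steps, Python scripts to look and compute and a shell command to move; the robot and the scene stay as the last step left them, time stands still between calls to the robot, and variables do not carry over. Pictures are saved under pics/ and viewed, at most 14 in all, crops included, and the job is handed in when it is done.

```bash
ls; mkdir -p pics; python3 - <<'E'
from plant import manip
import cv2
print(manip.get_obs(), manip.tip_reach)
for n in("top","side"):
    print(n,manip.calibration(n))
    cv2.imwrite(f"pics/{n}0.png",manip.get_image(n)[:,:,::-1])
E
```

```text
pics
{'time_s': 0.0, 'q': array([-1.23990328,  0.46946769, -0.04861597,  1.53366557,  0.0240929 ,
        1.14098514, -0.08229104]), 'joint_vel': array([-0.00038779,  0.00033753, -0.00204596, -0.00043276, -0.00091869,
       -0.00137031,  0.0017606 ]), 'joint_torque': array([-3.73219873e-04, -5.10311329e+01, -4.68036183e-02, -2.37711257e+01,
        1.05971075e-02,  7.44237826e-03, -3.95980891e-06]), 'eef_pos': array([0.23744562, 0.63130333, 0.25525574]), 'tcp_rot': array([-1.47074443e-04,  1.78900250e-01,  9.83866738e-01, -9.58998818e-04]), 'force': array([-0.1660451 , -0.07258441,  0.31645164]), 'moment': array([ 0.00102548,  0.02014298, -0.01383795]), 'grasp_force': 0.0, 'grip_width': 0.9972761003145847} 0.025
top {'fx': 428.2844103616917, 'fy': 428.2844103616917, 'cx': 316.6964500473563, 'cy': 198.02681772563304, 'rvec': array([ 2.15163866, -2.19970165,  0.05116674]), 'tvec': array([0.02600494, 0.60276935, 0.96357199])}
side {'fx': 487.94055213296366, 'fy': 487.94055213296366, 'cx': 322.6104789707215, 'cy': 201.04875043084212, 'rvec': array([ 0.26878993, -2.69207919,  1.44066595]), 'tvec': array([0.57688866, 0.11749164, 0.95333286])}
```

View pics/top0.png

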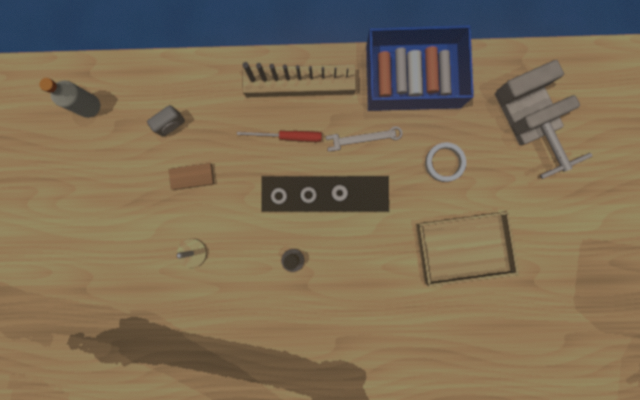

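View pics/side0.png

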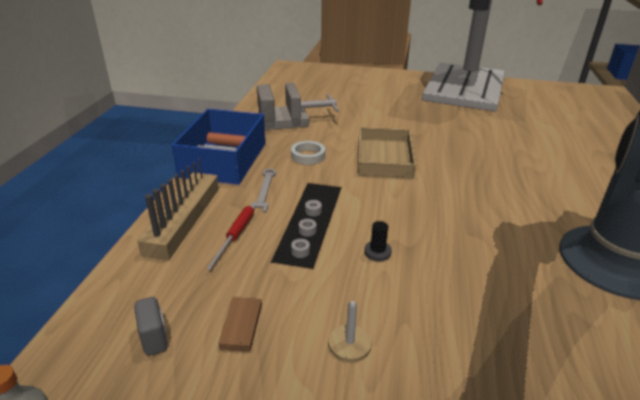

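Top view: three sleeves at (279,196), (308,195), (340,193), fourth place empty; capped gauge at (292,260), spindle at (190,253), tray at (467,248). Side view: sleeves at (300,248), (307,228), (313,208); cap at (379,235), spindle shaft tip at (351,303).

```bash
cat > h.py <<'E'
from plant import manip
import cv2, numpy as np
def cam(n):
    c=manip.calibration(n); R=cv2.Rodrigues(np.array(c["rvec"]))[0]; t=np.array(c["tvec"])
    return np.array([[c["fx"],0,c["cx"]],[0,c["fy"],c["cy"]],[0,0,1]]),R,t
def ray(C,uv,z):
    K,R,t=C; o=-R.T@t; d=R.T@np.linalg.inv(K)@np.array([uv[0],uv[1],1.]); return o+d*(z-o[2])/d[2]
def proj(C,p):
    K,R,t=C; v=K@(R@np.array(p)+t); return v[:2]/v[2]
def blobs(m,roi,amin=10):
    x0,y0,x1,y1=roi; k=np.zeros(m.shape,np.uint8); k[y0:y1,x0:x1]=m[y0:y1,x0:x1]
    cs=cv2.findContours(k,cv2.RETR_EXTERNAL,cv2.CHAIN_APPROX_NONE)[0]
    return [(cv2.contourArea(c),cv2.minEnclosingCircle(c),cv2.boundingRect(c),cv2.fitEllipse(c) if len(c)>5 else None) for c in cs if cv2.contourArea(c)>amin]
def go(p,yaw=None):
    "shift in tool axes (row units) from the present TCP to world point p"
    o=manip.get_obs(); w,x,y,z=o["tcp_rot"]
    from scipy.spatial.transform import Rotation as Ro
    R=Ro.from_quat([x,y,z,w]).as_matrix(); return R.T@(np.array(p)-o["eef_pos"])/0.02
E
python3 - <<'E'
from h import *
for n,s,g in(("top",(262,178,388,212),(275,240,312,280)),("side",(285,190,330,260),(360,218,400,262))):
    C=cam(n); im=cv2.imread(f"pics/{n}0.png"); G=cv2.cvtColor(im,cv2.COLOR_BGR2GRAY)
    print(n,"cam",-C[1].T@C[2])
    for b in blobs((G>80).astype(np.uint8)*255,s): print("sl",b[0],b[1],b[2],ray(C,b[1][0],.021).round(4))
    for th in (25,40,60):
      for b in blobs((G<th).astype(np.uint8)*255,g): print("cap",th,b[0],b[1],b[2],ray(C,b[1][0],.068).round(4),ray(C,b[1][0],.012).round(4))
im=cv2.imread("pics/top0.png"); C=cam("top")
cv2.imwrite("pics/t0c.png",np.hstack([cv2.resize(im[r[1]:r[1]+50,r[0]:r[0]+50],(400,400),interpolation=cv2.INTER_CUBIC) for r in((267,235),(165,230))]))
E
```

```text
top cam [ 0.53524026 -0.00804417  1.00296125]
sl 187.0 ((278.2272644042969, 195.5), 8.164989471435547) (271, 188, 16, 16) [0.6111 0.1012 0.021 ]
sl 186.5 ((308.0, 194.5416717529297), 8.16772747039795) (300, 187, 17, 16) [0.6117 0.0325 0.021 ]
sl 188.0 ((339.2272644042969, 192.5), 8.164989471435547) (332, 185, 16, 16) [ 0.6147 -0.0394  0.021 ]
cap 60 161.5 ((291.84783935546875, 261.15216064453125), 8.270156860351562) (284, 254, 16, 15) [0.4639 0.0685 0.068 ] [0.4597 0.0731 0.012 ]
side cam [0.43776991 0.82515119 0.61881449]
sl 235.5 ((300.0, 246.6666717529297), 9.803730010986328) (291, 239, 19, 18) [0.6111 0.1106 0.021 ]
sl 224.0 ((323.0, 241.0), 18.973764419555664) (317, 223, 13, 37) [0.5709 0.0841 0.021 ]
sl 198.0 ((307.0, 226.03846740722656), 8.961641311645508) (299, 219, 17, 17) [0.6122 0.0428 0.021 ]
sl 173.5 ((312.81976318359375, 206.38372802734375), 8.5205717086792) (305, 200, 17, 15) [ 0.6152 -0.0293  0.021 ]
sl 358.0 ((294.0, 209.5), 21.476831436157227) (285, 190, 19, 40) [ 0.6522 -0.0092  0.021 ]
cap 25 270.0 ((378.0, 238.0576934814453), 13.096026420593262) (371, 225, 15, 27) [0.4637 0.113  0.068 ] [0.4663 0.0405 0.012 ]
cap 40 373.5 ((378.5, 237.06666564941406), 15.141249656677246) (370, 222, 17, 31) [0.463  0.1098 0.068 ] [0.4656 0.0371 0.012 ]
cap 60 60.5 ((377.0, 253.0), 12.16562557220459) (365, 250, 25, 11) [0.4613 0.1558 0.068 ] [0.4637 0.0877 0.012 ]
cap 60 447.0 ((379.0, 237.890625), 16.38643455505371) (368, 222, 20, 33) [0.4619 0.1121 0.068 ] [0.4644 0.0396 0.012 ]
```

View pics/t0c.png

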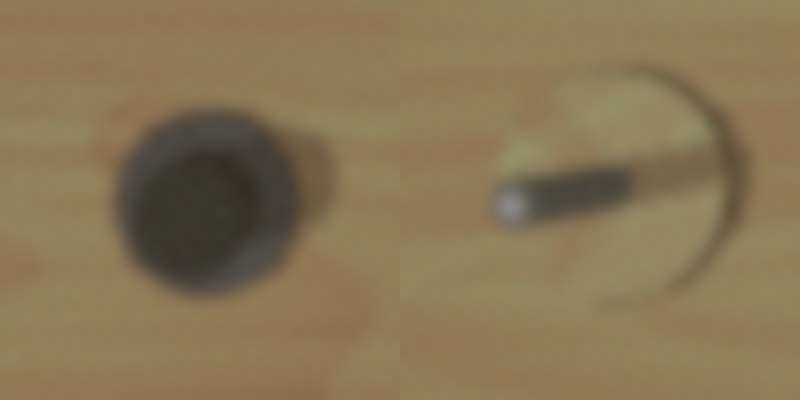

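Crop (8x): cap top centre at about (291.3,261.7), gauge base centre at (292.5,259.5); spindle tip at (178.5,255), spindle base centre at (191.7,252.9).

```bash
python3 - <<'E'
from h import *
C=cam("top")
for n,uv,z in(("captop",(291.3,261.7),.068),("gbase",(292.5,259.5),.012),("sptip",(178.5,255),.094),("spbase",(191.7,252.9),.01),("tray",(467,248),.04),("trayc",(418,222),.04),("trayc",(507,213),.04),("trayc",(514,274),.04),("trayc",(429,283),.04)):
    print(n,ray(C,uv,z).round(4))
S=cam("side"); im=cv2.imread("pics/side0.png"); 
print("side tip",ray(S,(351.5,303),.094), "cap top", ray(S,(379.5,227),.068), "base",ray(S,(378,250),.012))
print(go((.53,.07,.25)))
E
python3 -m inch '[{"delta_pos":[0,0,0],"spin":0.96},{"delta_pos":[0,0,0],"spin":0.96},{"delta_pos":[0,0,0],"spin":0.96},{"delta_pos":[0,0,0],"spin":0.96},{"delta_pos":[0,0,0],"spin":0.96},{"delta_pos":[0,0,0],"spin":0.96},{"delta_pos":[0,0,0],"spin":0.96},{"delta_pos":[0,0,0],"spin":0.96},{"delta_pos":[0,0,0],"spin":0.96},{"delta_pos":[0,0,0],"spin":0.96}]' 1
python3 -m inch '[{"delta_pos":[0,0,0],"spin":0.96},{"delta_pos":[0,0,0],"spin":0.96},{"delta_pos":[0,0,0],"spin":0}]'
python3 -c "
from h import *
o=manip.get_obs();print(o['eef_pos'],o['tcp_rot'],go((.5,.08,.25)))"
```

```text
captop [0.4628 0.0697 0.068 ]
gbase [0.4634 0.0715 0.012 ]
sptip [0.4836 0.3073 0.094 ]
spbase [0.483  0.3056 0.01  ]
tray [ 0.4831 -0.3189  0.04  ]
trayc [ 0.543  -0.2129  0.04  ]
trayc [ 0.5588 -0.4107  0.04  ]
trayc [ 0.4241 -0.4191  0.04  ]
trayc [ 0.4079 -0.232   0.04  ]
side tip [0.48576656 0.30987637 0.094     ] cap top [0.46416223 0.07860346 0.068     ] base [0.462639   0.07823971 0.012     ]
[-23.57077314 -21.11980756   0.30768801]
time_s: 0.93
eef_pos: [0.2374, 0.6315, 0.2557]
tcp_rot: [0.0, 0.633, 0.774, -0.001]
force: [0.6, 0.4, -0.6]
grip_width: 0.994
grasp_force: 0.0
time_s: 1.18
eef_pos: [0.2374, 0.6316, 0.2557]
tcp_rot: [0.0, 0.706, 0.708, -0.0]
force: [0.3, 0.6, -0.1]
grip_width: 1.002
grasp_force: 0.0
[0.23738123 0.63156774 0.25569339] [ 4.00945673e-04  7.05996427e-01  7.08215142e-01 -4.44140450e-04] [-27.61909321  13.04435907   0.31685402]
```

```bash

python3 -m inch '[{"delta_pos":[-1,0.5,0]},{"delta_pos":[-1,0.5,0]},{"delta_pos":[-1,0.5,0]},{"delta_pos":[-1,0.5,0]},{"delta_pos":[-1,0.5,0]},{"delta_pos":[-1,0.5,0]},{"delta_pos":[-1,0.5,0]},{"delta_pos":[-1,0.5,0]},{"delta_pos":[-1,0.5,0]},{"delta_pos":[-1,0.5,0]}]' >/dev/null
python3 -m inch '[{"delta_pos":[-1,0.5,0]},{"delta_pos":[-1,0.5,0]},{"delta_pos":[-1,0.5,0]},{"delta_pos":[-1,0.5,0]},{"delta_pos":[-1,0.5,0]},{"delta_pos":[-1,0.5,0]},{"delta_pos":[-1,0.5,0]},{"delta_pos":[-1,0.5,0]},{"delta_pos":[-1,0.5,0]},{"delta_pos":[-1,0.5,0]}]' >/dev/null
python3 -m inch '[{"delta_pos":[-1,0.5,0]},{"delta_pos":[-1,0.5,0]},{"delta_pos":[-1,0.5,0]},{"delta_pos":[-1,0.5,0]},{"delta_pos":[-1,0.5,0]},{"delta_pos":[-1,0.5,0]},{"delta_pos":[-1,0,0]},{"delta_pos":[-0.6,0,0]},{"delta_pos":[0,0,0]},{"delta_pos":[0,0,0]}]'
python3 - <<'E'
from h import *
C=cam("wrist"); im=manip.get_image("wrist")[:,:,::-1]; cv2.imwrite("pics/w1.png",im)
print(C[0],-C[1].T@C[2],C[1]); print("proj gauge top",proj(C,(.463,.0705,.068)), proj(C,(.611,.102,.021)))
E
```

```text
[[353.2739006    0.         320.77792145]
 [  0.         353.2739006  199.96692688]
 [  0.           0.           1.        ]] [0.23708275 0.70444755 0.37246003] [[ 9.99996363e-01  2.57233779e-03 -8.10907413e-04]
 [ 2.69693229e-03 -9.57270413e-01  2.89181747e-01]
 [-3.23845379e-05 -2.89182883e-01 -9.57273869e-01]]
proj gauge top [487.85107197 586.46692466] [578.5831102  529.32407603]invalid input
invalid input
invalid input
```

View pics/w1.png

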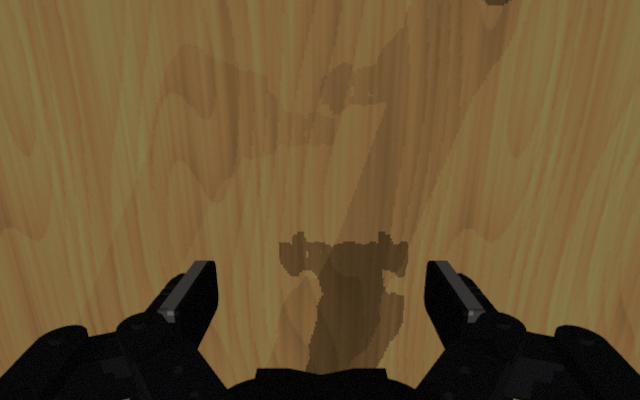

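The wrist view shows only bare bench and the jaws at the bottom (the rows were refused for lacking "spin").

```bash

python3 -m inch '[{"delta_pos":[-1,0.5,0],"spin":0},{"delta_pos":[-1,0.5,0],"spin":0},{"delta_pos":[-1,0.5,0],"spin":0},{"delta_pos":[-1,0.5,0],"spin":0},{"delta_pos":[-1,0.5,0],"spin":0},{"delta_pos":[-1,0.5,0],"spin":0},{"delta_pos":[-1,0.5,0],"spin":0},{"delta_pos":[-1,0.5,0],"spin":0},{"delta_pos":[-1,0.5,0],"spin":0},{"delta_pos":[-1,0.5,0],"spin":0}]' >/dev/null
python3 -m inch '[{"delta_pos":[-1,0.5,0],"spin":0},{"delta_pos":[-1,0.5,0],"spin":0},{"delta_pos":[-1,0.5,0],"spin":0},{"delta_pos":[-1,0.5,0],"spin":0},{"delta_pos":[-1,0.5,0],"spin":0},{"delta_pos":[-1,0.5,0],"spin":0},{"delta_pos":[-1,0.5,0],"spin":0},{"delta_pos":[-1,0.5,0],"spin":0},{"delta_pos":[-1,0.5,0],"spin":0},{"delta_pos":[-1,0.5,0],"spin":0}]' >/dev/null
python3 -m inch '[{"delta_pos":[-1,0.5,0],"spin":0},{"delta_pos":[-1,0.5,0],"spin":0},{"delta_pos":[-1,0.5,0],"spin":0},{"delta_pos":[-1,0.5,0],"spin":0},{"delta_pos":[-1,0.5,0],"spin":0},{"delta_pos":[-1,0.5,0],"spin":0},{"delta_pos":[-0.6,0,0],"spin":0},{"delta_pos":[0,0,0],"spin":0},{"delta_pos":[0,0,0],"spin":0}]'
python3 - <<'E'
from h import *
C=cam("wrist"); im=manip.get_image("wrist")[:,:,::-1]; cv2.imwrite("pics/w2.png",im)
print(-C[1].T@C[2]); print("proj gauge top",proj(C,(.463,.0705,.068)), proj(C,(.611,.102,.021)))
E
```

```text
time_s: 3.65
eef_pos: [0.4995, 0.1011, 0.2562]
tcp_rot: [-0.0, 0.705, 0.709, -0.0]
force: [-0.4, 0.4, -0.7]
grip_width: 1.002
grasp_force: 0.0
[0.49917512 0.17383944 0.37305856]
proj gauge top [281.0967893  212.19523223] [431.39904747 168.50572863]
```

View pics/w2.png

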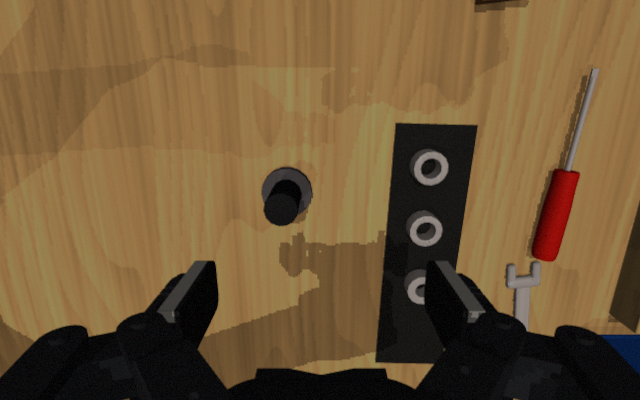

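Wrist view: cap top at about (281,209), gauge base centre about (287,190), sleeves at (430,167), (425,229), third (417,288) partly behind the finger.

```bash
cat > m.py <<'E'
from h import *
def sleeves(im,C,z=.021):
    "steel rings: outer ring-top centre, outer dia, bore dia (mm) at height z"
    hsv=cv2.cvtColor(im,cv2.COLOR_BGR2HSV); m=((hsv[...,1]<60)&(hsv[...,2]>105)).astype(np.uint8)*255
    cs,h=cv2.findContours(m,cv2.RETR_CCOMP,cv2.CHAIN_APPROX_NONE); out=[]
    for i,c in enumerate(cs):
        if h[0][i][3]>=0 and cv2.contourArea(c)>60:
            P=cs[h[0][i][3]]
            if cv2.contourArea(P)>3000: continue
            e=cv2.fitEllipse(P); b=cv2.fitEllipse(c); s=C[0][0,0]/(C[1]@ray(C,e[0],z)+C[2])[2]/1000
            out.append((ray(C,e[0],z).round(4),ray(C,b[0],z).round(4),np.round(e[0],1),np.round(np.array(e[1])/s,1),np.round(np.array(b[1])/s,1)))
    return out
E
python3 - <<'E'
from m import *
C=cam("wrist"); im=cv2.imread("pics/w2.png")
for s in sleeves(im,C): print(s)
G=cv2.cvtColor(im,cv2.COLOR_BGR2GRAY)
for th in(15,22,30,45,60,75):
    for b in blobs((G<th).astype(np.uint8)*255,(255,160,320,230),40): print(th,b[0],b[2],np.round(b[3][0],1),np.round(b[3][1],1))
crop=cv2.resize(im[155:235,245:325],(560,560),interpolation=cv2.INTER_CUBIC); cv2.imwrite("pics/w2c.png",np.clip(crop.astype(float)*2,0,255))
E
```

```text
(array([0.6112, 0.0358, 0.021 ]), array([0.6111, 0.0357, 0.021 ]), array([425.6, 230.6]), array([30.3, 34. ]), array([20.2, 22.5]))
(array([0.6101, 0.1038, 0.021 ]), array([0.6101, 0.1038, 0.021 ]), array([430.6, 167.9]), array([31.6, 34.6]), array([21.1, 22.7]))
15 374.5 (268, 180, 33, 28) [286.1 193.8] [28.  29.3]
22 1160.0 (265, 180, 37, 45) [283.1 202.2] [32.4 46.3]
30 1212.0 (264, 180, 38, 45) [282.9 202.3] [33.3 46.7]
45 1321.5 (264, 179, 41, 47) [283.7 202.3] [36.5 46.6]
60 1810.5 (263, 167, 49, 59) [285.7 195.6] [43.4 58.8]
75 2201.0 (262, 167, 51, 59) [285.6 195. ] [48.2 59. ][ WARN:0@0.089] global loadsave.cpp:1063 imwrite_ Unsupported depth image for selected encoder is fallbacked to CV_8U.
```

View pics/w2c.png

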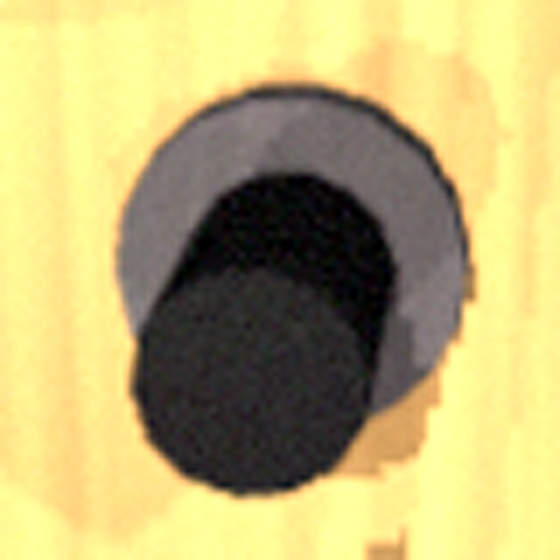

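Enlarged: cap top centre ≈ px (280.9,208.6), gauge base top centre ≈ px (285.9,190.5).

```bash
python3 - <<'E'
from h import *
C=cam("wrist")
print(ray(C,(280.9,208.6),.068),ray(C,(285.9,190.5),.012))
# base ellipse extents check
for a in range(0,360,90): print(a,proj(C,(.4634+.027*np.cos(np.radians(a)),.0725+.027*np.sin(np.radians(a)),.012)))
E
```

```text
[0.46288613 0.07492361 0.068     ] [0.46209157 0.07677919 0.012     ]
0 [312.64207618 194.55487903]
90 [286.66991941 169.41718307]
180 [261.80053632 194.24051475]
270 [287.75154076 218.36671727]
```

```bash

python3 -m inch '[{"delta_pos":[-0.64,-0.91,0],"spin":0},{"delta_pos":[-0.64,-0.91,0],"spin":0},{"delta_pos":[0,0,1],"spin":0},{"delta_pos":[0,0,1],"spin":0},{"delta_pos":[0,0,1],"spin":0},{"delta_pos":[0,0,1],"spin":0},{"delta_pos":[0,0,1],"spin":0},{"delta_pos":[0,0,1],"spin":0}]'
python3 -m inch '[{"delta_pos":[0,0,1],"spin":0},{"delta_pos":[0,0,1],"spin":0},{"delta_pos":[0,0,1],"spin":0},{"delta_pos":[0,0,1],"spin":0},{"delta_pos":[0,0,0],"spin":0},{"delta_pos":[0,0,0],"spin":0}]'
python3 -m inch '[{"delta_pos":[0,0,0],"spin":0},{"delta_pos":[0,0,0],"spin":0},{"delta_pos":[0,0,0],"spin":0},{"delta_pos":[0,0,0],"spin":0},{"delta_pos":[0,0,0],"spin":0},{"delta_pos":[0,0,0],"spin":0},{"delta_pos":[0,0,0],"spin":0},{"delta_pos":[0,0,0],"spin":0},{"delta_pos":[0,0,0],"spin":0},{"delta_pos":[0,0,0],"spin":0}]' -1 30

```

```text
time_s: 4.37
eef_pos: [0.4633, 0.0774, 0.1354]
tcp_rot: [-0.0, 0.704, 0.71, 0.0]
force: [0.1, 0.9, 0.2]
grip_width: 0.998
grasp_force: 0.0
time_s: 4.87
eef_pos: [0.463, 0.0765, 0.0558]
tcp_rot: [-0.001, 0.705, 0.71, -0.001]
force: [0.3, -0.1, -0.1]
grip_width: 1.004
grasp_force: 0.0
time_s: 5.7
eef_pos: [0.4642, 0.0755, 0.0572]
tcp_rot: [-0.0, 0.706, 0.709, 0.001]
force: [-2.1, 0.2, 6.0]
grip_width: 0.363
grasp_force: 29.3
```

```bash

python3 -m inch '[{"delta_pos":[0,0,-0.5],"spin":0},{"delta_pos":[0,0,-1],"spin":0},{"delta_pos":[0,0,-1],"spin":0},{"delta_pos":[0,0,-1],"spin":0},{"delta_pos":[0,0,-1],"spin":0},{"delta_pos":[-1,0,0],"spin":0},{"delta_pos":[-1,0,0],"spin":0},{"delta_pos":[-1,0,0],"spin":0},{"delta_pos":[-1,0,0],"spin":0},{"delta_pos":[-1,0,0],"spin":0}]'
python3 -m inch '[{"delta_pos":[-1,0,0],"spin":0},{"delta_pos":[-1,0,0],"spin":0},{"delta_pos":[0,0,1],"spin":0},{"delta_pos":[0,0,1],"spin":0},{"delta_pos":[0,0,1],"spin":0},{"delta_pos":[0,0,1],"spin":0},{"delta_pos":[0,0,0.6],"spin":0},{"delta_pos":[0,0,0.3],"spin":0},{"delta_pos":[0,0,0],"spin":0},{"delta_pos":[0,0,0],"spin":0}]'

```

```text
time_s: 6.53
eef_pos: [0.4641, -0.0257, 0.1471]
tcp_rot: [0.0, 0.705, 0.709, 0.0]
force: [-0.1, -0.0, -0.3]
grip_width: 0.365
grasp_force: 29.9
time_s: 7.37
eef_pos: [0.4648, -0.0649, 0.0489]
tcp_rot: [0.0, 0.706, 0.709, 0.0]
force: [0.0, -0.6, -0.1]
grip_width: 0.364
grasp_force: 29.9
```

Lower to contact gently, release, rise and move to view the bare pin.

```bash

python3 -m inch '[{"delta_pos":[0,0,0.1],"spin":0},{"delta_pos":[0,0,0.1],"spin":0},{"delta_pos":[0,0,0],"spin":0}]'
python3 -m inch '[{"delta_pos":[0,0,0],"spin":0},{"delta_pos":[0,0,0],"spin":0},{"delta_pos":[0,0,0],"spin":0},{"delta_pos":[0,0,0],"spin":0},{"delta_pos":[0,0,0],"spin":0},{"delta_pos":[0,0,0],"spin":0}]' 1
python3 -m inch '[{"delta_pos":[0,0,-1],"spin":0},{"delta_pos":[0,0,-1],"spin":0},{"delta_pos":[0,0,-1],"spin":0},{"delta_pos":[0,0,-1],"spin":0},{"delta_pos":[1,0,-1],"spin":0},{"delta_pos":[1,0,-1],"spin":0},{"delta_pos":[1,0,-1],"spin":0},{"delta_pos":[1,0,-1],"spin":0},{"delta_pos":[1,0,0],"spin":0},{"delta_pos":[1,0,0],"spin":0}]'
python3 -m inch '[{"delta_pos":[1,0,0],"spin":0},{"delta_pos":[1,0,0],"spin":0},{"delta_pos":[0,0,0],"spin":0},{"delta_pos":[0,0,0],"spin":0}]'
python3 - <<'E'
from h import *
C=cam("wrist"); im=manip.get_image("wrist")[:,:,::-1].copy(); cv2.imwrite("pics/w3.png",im); np.savez("w3.npz",*C)
u,v=proj(C,(.463,.0755,.04)).astype(int);print(u,v, proj(C,(.46,-.065,.056)))
y0,x0=v-50,u-60
cv2.imwrite("pics/w3c.png",cv2.resize(np.clip(im[y0:y0+100,x0:x0+120]*1.5,0,255).astype(np.uint8),(720,600),interpolation=cv2.INTER_CUBIC));print(x0,y0)
E
```

```text
time_s: 7.62
eef_pos: [0.4653, -0.0648, 0.0452]
tcp_rot: [0.001, 0.705, 0.709, 0.001]
force: [-0.3, -0.0, 3.4]
grip_width: 0.366
grasp_force: 30.1
time_s: 8.12
eef_pos: [0.4644, -0.0647, 0.0442]
tcp_rot: [-0.0, 0.705, 0.709, -0.0]
force: [0.1, -0.7, 0.3]
grip_width: 0.999
grasp_force: 0.0
time_s: 8.95
eef_pos: [0.4645, 0.0564, 0.2057]
tcp_rot: [0.0, 0.705, 0.709, 0.002]
force: [0.6, -0.2, -1.1]
grip_width: 0.998
grasp_force: 0.0
time_s: 9.28
eef_pos: [0.4634, 0.0961, 0.2041]
tcp_rot: [-0.0, 0.705, 0.71, -0.0]
force: [0.0, -0.5, -0.3]
grip_width: 0.997
grasp_force: 0.0
320 209 [316.24351943 362.27765969]
260 159
```

View pics/w3c.png

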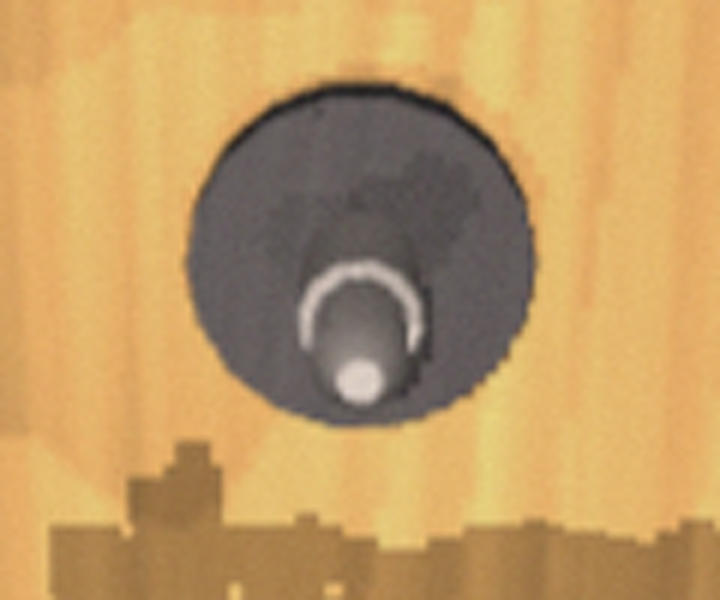

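Pin tip ≈ px (319.3,222.2), base top centre ≈ px (319.75,202). Now a second view turned 90° to cancel hand–eye bias.

```bash

python3 -m inch '[{"delta_pos":[-1,1,0],"spin":0},{"delta_pos":[0,0.3,0],"spin":0},{"delta_pos":[0,0,0],"spin":1},{"delta_pos":[0,0,0],"spin":1},{"delta_pos":[0,0,0],"spin":1},{"delta_pos":[0,0,0],"spin":1},{"delta_pos":[0,0,0],"spin":1},{"delta_pos":[0,0,0],"spin":1},{"delta_pos":[0,0,0],"spin":1},{"delta_pos":[0,0,0],"spin":1}]' >/dev/null
python3 -m inch '[{"delta_pos":[0,0,0],"spin":1},{"delta_pos":[0,0,0],"spin":1},{"delta_pos":[0,0,0],"spin":1},{"delta_pos":[0,0,0],"spin":1},{"delta_pos":[0,0,0],"spin":1},{"delta_pos":[0,0,0],"spin":1},{"delta_pos":[0,0,0],"spin":1},{"delta_pos":[0,0,0],"spin":0},{"delta_pos":[0,0,0],"spin":0},{"delta_pos":[0,0,0],"spin":0}]'
python3 - <<'E'
from h import *
d=np.load("w3.npz"); C0=[d[k] for k in d.files]
print("view0 tip",ray(C0,(319.3,222.2),.062),"base",ray(C0,(319.75,202),.012))
C=cam("wrist"); im=manip.get_image("wrist")[:,:,::-1].copy(); cv2.imwrite("pics/w4.png",im); np.savez("w4.npz",*C)
u,v=proj(C,(.463,.0755,.04)).astype(int)
y0,x0=v-50,u-60
cv2.imwrite("pics/w4c.png",cv2.resize(np.clip(im[y0:y0+100,x0:x0+120]*1.5,0,255).astype(np.uint8),(720,600),interpolation=cv2.INTER_CUBIC));print(x0,y0,manip.get_obs()['q'])
E
```

```text
time_s: 11.0
eef_pos: [0.4898, 0.0748, 0.2043]
tcp_rot: [-0.0, 1.0, 0.003, -0.0]
force: [0.6, -1.1, -0.1]
grip_width: 1.002
grasp_force: 0.0
view0 tip [0.46207413 0.07277388 0.062     ] base [0.46222103 0.07389856 0.012     ]
259 167 [-0.92665816  0.30022377  0.84170605  2.04433294 -0.2824575   0.91357418
 -1.49744517]
```

View pics/w4c.png

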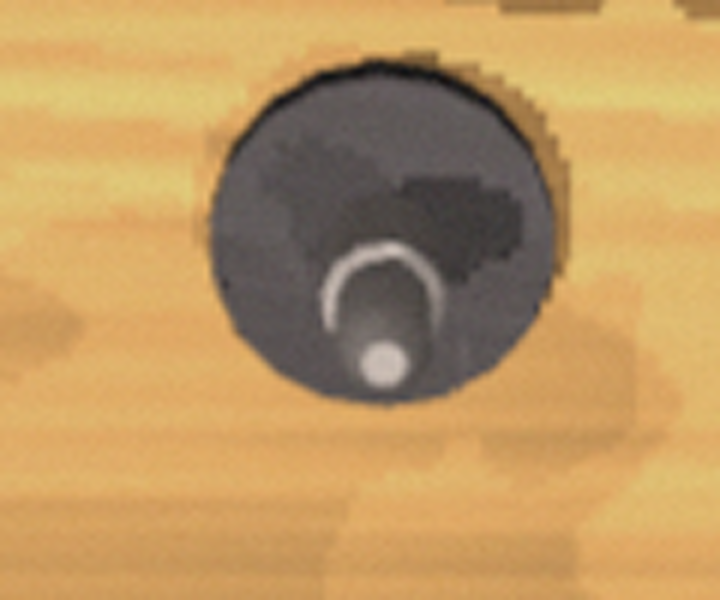

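```bash
python3 - <<'E'
from h import *
d=np.load("w4.npz"); C0=[d[k] for k in d.files]
print("view90 tip",ray(C0,(322.5,227.2),.062),"base",ray(C0,(322.25,206.7),.012),ray(C0,(322.5,227.2),.06))
E
```

```text
view90 tip [0.46259864 0.07272698 0.062     ] base [0.46336803 0.07272026 0.012     ] [0.46182343 0.07271224 0.06      ]
```

```bash

python3 -m inch '[{"delta_pos":[1,-0.4,0],"spin":0},{"delta_pos":[1,-0.4,0],"spin":0},{"delta_pos":[1,-0.4,0],"spin":0},{"delta_pos":[1,-0.4,0],"spin":0},{"delta_pos":[1,-0.4,0],"spin":0},{"delta_pos":[1,-0.4,0],"spin":0},{"delta_pos":[0,0,1],"spin":-1},{"delta_pos":[0,0,0],"spin":-1},{"delta_pos":[0,0,0],"spin":-1},{"delta_pos":[0,0,0],"spin":-1}]' >/dev/null
python3 -m inch '[{"delta_pos":[0,0,0],"spin":-1},{"delta_pos":[0,0,0],"spin":-1},{"delta_pos":[0,0,0],"spin":-1},{"delta_pos":[0,0,0],"spin":-1},{"delta_pos":[0,0,0],"spin":-1},{"delta_pos":[0,0,0],"spin":-1},{"delta_pos":[0,0,0],"spin":-1},{"delta_pos":[0,0,0],"spin":-1},{"delta_pos":[0,0,0],"spin":-1},{"delta_pos":[0,0,0],"spin":-1}]' >/dev/null
python3 -m inch '[{"delta_pos":[0,0,0],"spin":-1},{"delta_pos":[0,0,0],"spin":0},{"delta_pos":[0,0,0],"spin":0},{"delta_pos":[0,0,0],"spin":0}]'
python3 - <<'E'
from m import *
C=cam("wrist"); im=manip.get_image("wrist")[:,:,::-1].copy(); cv2.imwrite("pics/w5.png",im)
for s in sleeves(im,C): print(s)
print(manip.get_obs()['q'])
E
```

```text
time_s: 13.05
eef_pos: [0.6096, 0.1236, 0.1843]
tcp_rot: [-0.0, 0.706, 0.708, 0.0]
force: [-0.1, -0.4, -0.0]
grip_width: 1.001
grasp_force: 0.0
(array([0.6111, 0.1031, 0.021 ]), array([0.6111, 0.1029, 0.021 ]), array([323. , 210.4]), array([31.6, 33.7]), array([20.6, 21.7]))
[-0.53014577  0.46462573  0.35717133  1.75817434 -0.1933345   0.95330005
 -0.09230567]
```

View pics/w5.png

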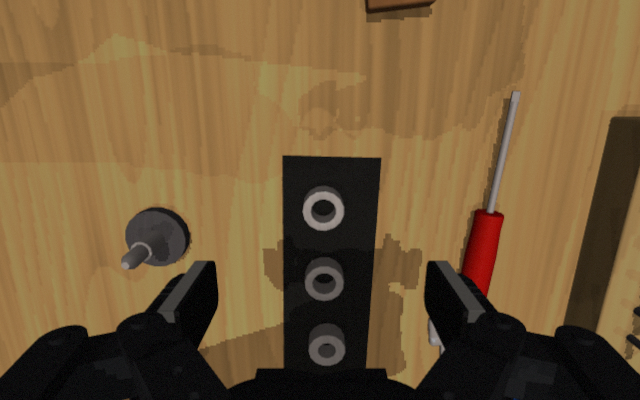

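```bash

python3 -m inch '[{"delta_pos":[-1,0.07,0],"spin":0},{"delta_pos":[-0.03,0,1],"spin":0},{"delta_pos":[0,0,1],"spin":0},{"delta_pos":[0,0,1],"spin":0},{"delta_pos":[0,0,1],"spin":0},{"delta_pos":[0,0,1],"spin":0},{"delta_pos":[0,0,1],"spin":0},{"delta_pos":[0,0,1],"spin":0},{"delta_pos":[0,0,0.7],"spin":0},{"delta_pos":[0,0,0],"spin":0}]'
python3 -m inch '[{"delta_pos":[0,0,0],"spin":0},{"delta_pos":[0,0,0],"spin":0}]'

```

```text
time_s: 13.93
eef_pos: [0.609, 0.1032, 0.0273]
tcp_rot: [-0.001, 0.706, 0.709, -0.002]
force: [-0.3, 0.1, 0.3]
grip_width: 0.996
grasp_force: 0.0
time_s: 14.1
eef_pos: [0.612, 0.1034, 0.0313]
tcp_rot: [0.001, 0.706, 0.709, 0.001]
force: [0.7, -0.7, 0.5]
grip_width: 1.002
grasp_force: 0.0
```

```bash

python3 -m inch '[{"delta_pos":[0,0,0],"spin":0},{"delta_pos":[0,0,0],"spin":0},{"delta_pos":[0,0,0],"spin":0},{"delta_pos":[0,0,0],"spin":0},{"delta_pos":[0,0,0],"spin":0},{"delta_pos":[0,0,0],"spin":0},{"delta_pos":[0,0,0],"spin":0},{"delta_pos":[0,0,0],"spin":0},{"delta_pos":[0,0,0],"spin":0},{"delta_pos":[0,0,0],"spin":0}]' -1 40
python3 -m inch '[{"delta_pos":[0,0,-1],"spin":0},{"delta_pos":[0,0,-1],"spin":0},{"delta_pos":[0,0,-1],"spin":0},{"delta_pos":[0,0,-1],"spin":0},{"delta_pos":[0,0,0],"spin":0},{"delta_pos":[0,0,0],"spin":0},{"delta_pos":[0,0,0],"spin":0}]'
python3 -c "
from h import *
print(go((.4623,.0728,.115)))"

```

```text
time_s: 14.93
eef_pos: [0.6115, 0.1035, 0.0313]
tcp_rot: [0.0, 0.705, 0.709, 0.001]
force: [-2.6, -0.5, 5.7]
grip_width: 0.405
grasp_force: 39.6
time_s: 15.52
eef_pos: [0.6103, 0.1034, 0.1095]
tcp_rot: [-0.0, 0.705, 0.709, -0.001]
force: [0.7, 0.3, -1.3]
grip_width: 0.399
grasp_force: 40.1
[-1.49566225 -7.4092331  -0.26633581]
```

```bash

python3 -m inch '[{"delta_pos":[-0.18,-0.92,0],"spin":0},{"delta_pos":[-0.18,-0.92,0],"spin":0},{"delta_pos":[-0.18,-0.92,0],"spin":0},{"delta_pos":[-0.18,-0.92,0],"spin":0},{"delta_pos":[-0.18,-0.92,0],"spin":0},{"delta_pos":[-0.18,-0.92,0],"spin":0},{"delta_pos":[-0.2,-0.95,0],"spin":0},{"delta_pos":[-0.2,-0.95,0],"spin":0},{"delta_pos":[0,0,0],"spin":0},{"delta_pos":[0,0,0],"spin":0}]'
python3 - <<'E'
from h import *
print([go((.4623,.0732,.09)) for _ in range(2)],manip.get_obs()['tcp_rot'])
C=cam("wrist"); im=manip.get_image("wrist")[:,:,::-1].copy()
print(proj(C,(.4623,.0728,.062)))
cv2.imwrite("pics/w6.png",np.clip(im[170:400,180:460]*1.6,0,255).astype(np.uint8))
E
```

```text
time_s: 16.35
eef_pos: [0.4614, 0.0728, 0.1093]
tcp_rot: [-0.001, 0.705, 0.709, -0.001]
force: [0.9, -0.6, -1.6]
grip_width: 0.402
grasp_force: 40.2
[array([0.01941985, 0.04910856, 0.96723104]), array([0.01941985, 0.04910856, 0.96723104])] [-6.89707359e-04  7.05464373e-01  7.08744355e-01 -9.91074470e-04]
[323.27567278 244.28704917]
```

View pics/w6.png

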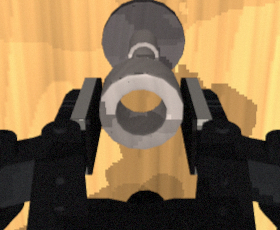

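The sleeve hangs level in the jaws, bore at crop (140,113) = px (320,283), pin behind it. I check its in-hand centre.

```bash
python3 - <<'E'
from m import *
o=manip.get_obs(); C=cam("wrist"); im=manip.get_image("wrist")[:,:,::-1].copy()
z=o['eef_pos'][2]-.0103
print(o['eef_pos']); [print(s) for s in sleeves(im,C,z)]
E
python3 -m inch '[{"delta_pos":[0.02,0.05,0],"spin":0},{"delta_pos":[0,0,0.5],"spin":0},{"delta_pos":[0,0,0.5],"spin":0},{"delta_pos":[0,0,0.5],"spin":0},{"delta_pos":[0,0,0],"spin":0},{"delta_pos":[0,0,0],"spin":0}]'
```

```text
[0.46273233 0.07311369 0.10972922]
(array([0.5539, 0.0773, 0.0994]), array([0.5539, 0.0771, 0.0994]), array([549. , 273.5]), array([17.6, 21.9]), array([11.3, 14.1]))
time_s: 16.95
eef_pos: [0.4631, 0.0732, 0.0791]
tcp_rot: [-0.001, 0.706, 0.709, -0.001]
force: [-0.0, -0.2, 0.2]
grip_width: 0.404
grasp_force: 40.2
```

```bash

python3 -m inch '[{"delta_pos":[0,0,0.3],"spin":0},{"delta_pos":[0,0,0.2],"spin":0},{"delta_pos":[0,0,0],"spin":0}]'
python3 -m inch '[{"delta_pos":[0,0,0.15],"spin":0},{"delta_pos":[0,0,0.1],"spin":0},{"delta_pos":[0,0,0],"spin":0}]'
```

```text
time_s: 17.2
eef_pos: [0.4634, 0.0734, 0.0696]
tcp_rot: [-0.0, 0.705, 0.709, -0.0]
force: [0.9, 0.4, -0.8]
grip_width: 0.401
grasp_force: 40.2
time_s: 17.45
eef_pos: [0.4637, 0.0735, 0.065]
tcp_rot: [-0.0, 0.705, 0.709, -0.0]
force: [0.7, 0.1, -0.3]
grip_width: 0.407
grasp_force: 40.2
```

```bash

python3 -m inch '[{"delta_pos":[0,0,0],"spin":0},{"delta_pos":[0,0,0],"spin":0},{"delta_pos":[0,0,0],"spin":0},{"delta_pos":[0,0,0],"spin":0},{"delta_pos":[0,0,0],"spin":0},{"delta_pos":[0,0,0],"spin":0}]' 1
python3 -m inch '[{"delta_pos":[0,0,-1],"spin":0},{"delta_pos":[0,0,-1],"spin":0},{"delta_pos":[0,0,-1],"spin":0},{"delta_pos":[0,0,-1],"spin":0},{"delta_pos":[0.5,0,-1],"spin":0},{"delta_pos":[0.5,0,-1],"spin":0},{"delta_pos":[0,0,0],"spin":0},{"delta_pos":[0,0,0],"spin":0}]'
python3 - <<'E'
from m import *
C=cam("wrist"); im=manip.get_image("wrist")[:,:,::-1].copy(); cv2.imwrite("pics/w7.png",im)
for z in (.032,.058): print(z,sleeves(im,C,z), proj(C,(.4623,.0728,z)))
cv2.imwrite("pics/w7c.png",cv2.resize(np.clip(im[150:270,260:400]*1.6,0,255).astype(np.uint8),None,fx=3,fy=3))
E
```

```text
time_s: 17.95
eef_pos: [0.4639, 0.0735, 0.0654]
tcp_rot: [0.0, 0.705, 0.709, 0.0]
force: [-0.1, -0.4, 1.4]
grip_width: 1.002
grasp_force: 0.0
time_s: 18.62
eef_pos: [0.4642, 0.094, 0.1861]
tcp_rot: [0.0, 0.705, 0.709, 0.001]
force: [-0.4, -0.4, 0.2]
grip_width: 1.0
grasp_force: 0.0
0.032 [(array([0.6049, 0.0398, 0.032 ]), array([0.6051, 0.0397, 0.032 ]), array([488.2, 252.9]), array([28.2, 33.2]), array([18.3, 21.8])), (array([0.4631, 0.0725, 0.032 ]), array([0.4629, 0.0705, 0.032 ]), array([319.4, 215.2]), array([32.2, 33.7]), array([19.7, 22.8]))] [318.32615244 214.93613775]
0.058 [(array([0.5914, 0.052 , 0.058 ]), array([0.5915, 0.0519, 0.058 ]), array([488.2, 252.9]), array([25.5, 30.1]), array([16.6, 19.7])), (array([0.4632, 0.0816, 0.058 ]), array([0.463 , 0.0797, 0.058 ]), array([319.4, 215.2]), array([29.1, 30.5]), array([17.8, 20.6]))] [318.14195099 226.43303057]
```

View pics/w7c.png

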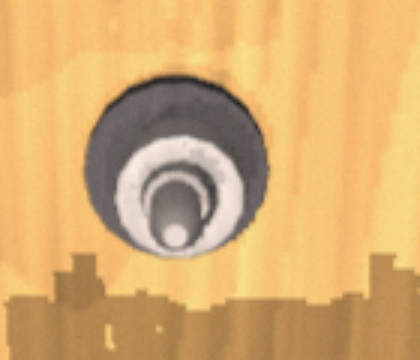

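Sleeve 1 sits home on the base: ring centre reads (.463,.0725) for z=.032, size matches. Regrasp it and carry it towards the spindle.

```bash

python3 -m inch '[{"delta_pos":[-1,-0.08,0],"spin":0},{"delta_pos":[-0.06,0,1],"spin":0},{"delta_pos":[0,0,1],"spin":0},{"delta_pos":[0,0,1],"spin":0},{"delta_pos":[0,0,1],"spin":0},{"delta_pos":[0,0,1],"spin":0},{"delta_pos":[0,0,1],"spin":0},{"delta_pos":[0,0,1],"spin":0},{"delta_pos":[0,0,0.2],"spin":0},{"delta_pos":[0,0,0],"spin":0}]'
python3 -m inch '[{"delta_pos":[0,0,0],"spin":0},{"delta_pos":[0,0,0],"spin":0},{"delta_pos":[0,0,0],"spin":0},{"delta_pos":[0,0,0],"spin":0},{"delta_pos":[0,0,0],"spin":0},{"delta_pos":[0,0,0],"spin":0},{"delta_pos":[0,0,0],"spin":0},{"delta_pos":[0,0,0],"spin":0},{"delta_pos":[0,0,0],"spin":0},{"delta_pos":[0,0,0],"spin":0}]' -1 40
python3 -m inch '[{"delta_pos":[0,0,-1],"spin":0},{"delta_pos":[0,0,-1],"spin":0},{"delta_pos":[0,0,-1],"spin":0},{"delta_pos":[0,0,-1],"spin":0},{"delta_pos":[0,0,-1],"spin":0},{"delta_pos":[0,0,-1],"spin":0},{"delta_pos":[0,0,-1],"spin":0},{"delta_pos":[1,0.1,0],"spin":0},{"delta_pos":[1,0.1,0],"spin":0},{"delta_pos":[1,0.1,0],"spin":0}]'
python3 -m inch '[{"delta_pos":[1,0.1,0],"spin":0},{"delta_pos":[1,0.1,0],"spin":0},{"delta_pos":[1,0.1,0],"spin":0},{"delta_pos":[1,0.1,0],"spin":0},{"delta_pos":[1,0.1,0],"spin":0},{"delta_pos":[1,0.1,0],"spin":0},{"delta_pos":[1,0.1,0],"spin":0},{"delta_pos":[0,0,0],"spin":0},{"delta_pos":[0,0,0],"spin":0}]'
python3 - <<'E'
from m import *
C=cam("wrist"); im=manip.get_image("wrist")[:,:,::-1].copy(); np.savez("w8.npz",*C)
print(proj(C,(.483,.308,.094)),proj(C,(.483,.308,.01)))
cv2.imwrite("pics/w8.png",np.clip(im*1.5,0,255).astype(np.uint8))
E
```

```text
time_s: 19.5
eef_pos: [0.4604, 0.0711, 0.0394]
tcp_rot: [-0.001, 0.706, 0.708, -0.002]
force: [0.0, -0.1, -0.2]
grip_width: 1.001
grasp_force: 0.0
time_s: 20.33
eef_pos: [0.4629, 0.0725, 0.0425]
tcp_rot: [0.0, 0.705, 0.709, 0.001]
force: [-0.1, -1.2, 6.7]
grip_width: 0.403
grasp_force: 39.1
time_s: 21.17
eef_pos: [0.468, 0.1329, 0.1824]
tcp_rot: [0.0, 0.706, 0.708, 0.001]
force: [-0.4, 0.4, -1.4]
grip_width: 0.401
grasp_force: 40.9
time_s: 21.92
eef_pos: [0.4808, 0.2733, 0.1814]
tcp_rot: [-0.0, 0.705, 0.71, -0.0]
force: [-1.1, -0.7, -0.6]
grip_width: 0.404
grasp_force: 40.9
[325.33656901 161.73341211] [324.13886598 142.67759002]
```

View pics/w8.png

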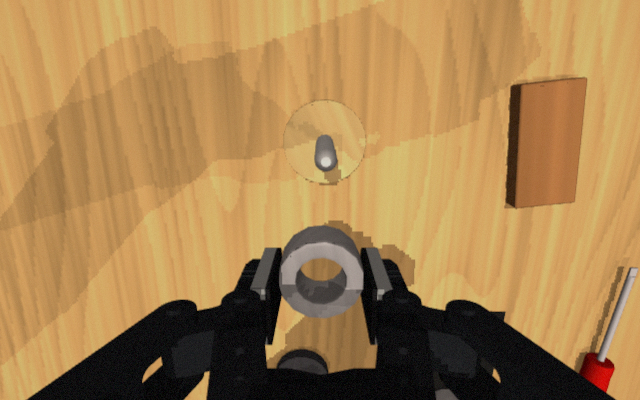

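Spindle tip at px (326,161.5), base centre (324.5,141): matches (.4835,.308).

```bash

python3 -m inch '[{"delta_pos":[0.87,0.07,0],"spin":0},{"delta_pos":[0.87,0.06,0],"spin":0},{"delta_pos":[0,0,0.9],"spin":0},{"delta_pos":[0,0,0.9],"spin":0},{"delta_pos":[0,0,0.9],"spin":0},{"delta_pos":[0,0,0.9],"spin":0},{"delta_pos":[0,0,0.9],"spin":0},{"delta_pos":[0,0,0.9],"spin":0},{"delta_pos":[0,0,0],"spin":0},{"delta_pos":[0,0,0],"spin":0}]'
python3 -m inch '[{"delta_pos":[0,0,0],"spin":0},{"delta_pos":[0,0,0],"spin":0},{"delta_pos":[0,0,0],"spin":0},{"delta_pos":[0,0,0],"spin":0},{"delta_pos":[0,0,0],"spin":0},{"delta_pos":[0,0,0],"spin":0}]' 1
python3 -m inch '[{"delta_pos":[0,0,-1],"spin":0},{"delta_pos":[0,0,-1],"spin":0},{"delta_pos":[0,0,-1],"spin":0},{"delta_pos":[0,0,-1],"spin":0},{"delta_pos":[0,0,-1],"spin":0},{"delta_pos":[0,0,-1],"spin":0},{"delta_pos":[0,0,0],"spin":0},{"delta_pos":[0,0,0],"spin":0}]'
python3 - <<'E'
from m import *
C=cam("wrist"); im=manip.get_image("wrist")[:,:,::-1].copy(); cv2.imwrite("pics/w9.png",im)
for s in sleeves(im,C,.03): print(s)
print(manip.get_obs()['eef_pos'],proj(C,(.4835,.308,.03)))
E
```

```text
time_s: 22.8
eef_pos: [0.4833, 0.3075, 0.0727]
tcp_rot: [-0.0, 0.705, 0.709, -0.001]
force: [-0.2, -0.2, -0.0]
grip_width: 0.406
grasp_force: 40.9
time_s: 23.3
eef_pos: [0.4839, 0.3073, 0.0738]
tcp_rot: [-0.0, 0.705, 0.709, 0.0]
force: [0.3, -0.1, 0.3]
grip_width: 1.002
grasp_force: 0.0
time_s: 23.97
eef_pos: [0.4841, 0.3074, 0.1944]
tcp_rot: [-0.0, 0.705, 0.709, 0.001]
force: [-0.9, -0.5, 0.2]
grip_width: 0.998
grasp_force: 0.0
[0.48346156 0.30706404 0.19320143] [319.98411979 185.84764933]
```

```bash
cat >> m.py <<'E'
def disc(im,C,p,zs,r=40):
    "outer contour of bright grey blob near p; its diameter in mm for each assumed top height"
    hsv=cv2.cvtColor(im,cv2.COLOR_BGR2HSV); u,v=proj(C,p).astype(int)
    for th in (85,105):
        m=((hsv[...,1]<60)&(hsv[...,2]>th)).astype(np.uint8)*255
        for b in blobs(m,(u-r,v-r,u+r,v+r),100):
            for z in zs:
                q=ray(C,b[3][0],z); s=C[0][0,0]/(C[1]@q+C[2])[2]/1000
                print(th,int(b[0]),b[2],"z",z,q.round(4),np.round(np.array(b[3][1])/s,1))
E
python3 - <<'E'
from m import *
C=cam("wrist"); im=cv2.imread("pics/w9.png")
disc(im,C,(.4835,.308,.03),(.03,.05))
t=manip.get_image("top")[:,:,::-1].copy(); cv2.imwrite("pics/top1.png",t); T=cam("top"); G=cv2.cvtColor(t,cv2.COLOR_BGR2GRAY)
for b in blobs((G>80).astype(np.uint8)*255,(262,178,388,212)): print("sl",b[0],b[1],b[2],ray(T,b[1][0],.021).round(4))
E
```

```text
85 143 (312, 200, 14, 16) z 0.03 [0.4814 0.2891 0.03  ] [10.6 12.2]
85 143 (312, 200, 14, 16) z 0.05 [0.4815 0.2956 0.05  ] [ 9.8 11.4]
85 601 (301, 165, 42, 39) z 0.03 [0.4836 0.3083 0.03  ] [30.4 31.5]
85 601 (301, 165, 42, 39) z 0.05 [0.4836 0.3134 0.05  ] [28.2 29.2]
105 457 (301, 166, 41, 37) z 0.03 [0.4834 0.308  0.03  ] [29.7 30.8]
105 457 (301, 166, 41, 37) z 0.05 [0.4834 0.3132 0.05  ] [27.6 28.6]
sl 194.0 ((307.9166564941406, 194.5), 8.251789093017578) (300, 187, 17, 16) [0.6118 0.0327 0.021 ]
sl 193.5 ((339.258056640625, 192.61289978027344), 8.280884742736816) (331, 185, 17, 16) [ 0.6145 -0.0394  0.021 ]
```

Sleeve 1 is down on the spindle base (ring centre .4836,.308 for z=.03). Sleeves 2 and 3 undisturbed.

```bash

python3 -m inch '[{"delta_pos":[-1,0.5,0],"spin":0},{"delta_pos":[-1,0.5,0],"spin":0},{"delta_pos":[-1,0.5,0],"spin":0},{"delta_pos":[-1,0.5,0],"spin":0},{"delta_pos":[-1,0.5,0],"spin":0},{"delta_pos":[-1,0.5,0],"spin":0},{"delta_pos":[-1,0.5,0],"spin":0},{"delta_pos":[-1,0.5,0],"spin":0},{"delta_pos":[-1,0.5,0],"spin":0},{"delta_pos":[-1,0.5,0],"spin":0}]' >/dev/null
python3 -m inch '[{"delta_pos":[-1,0.5,0.5],"spin":0},{"delta_pos":[-1,0.5,0],"spin":0},{"delta_pos":[-0.6,0.4,0],"spin":0},{"delta_pos":[0,0,0],"spin":0},{"delta_pos":[0,0,0],"spin":0},{"delta_pos":[0,0,0],"spin":0}]'
python3 - <<'E'
from m import *
C=cam("wrist"); im=manip.get_image("wrist")[:,:,::-1].copy(); cv2.imwrite("pics/w10.png",im)
for s in sleeves(im,C): print(s)
print(manip.get_obs()['eef_pos'],go((.6112,.0345,.0315)))
E
```

```text
time_s: 25.4
eef_pos: [0.6123, 0.0573, 0.1828]
tcp_rot: [-0.001, 0.705, 0.709, -0.0]
force: [0.5, 0.4, -0.5]
grip_width: 1.0
grasp_force: 0.0
(array([ 0.615 , -0.0371,  0.021 ]), array([ 0.615 , -0.0372,  0.021 ]), array([323.7, 289.8]), array([28.2, 32.4]), array([17.2, 19. ]))
(array([0.6121, 0.0344, 0.021 ]), array([0.6122, 0.0343, 0.021 ]), array([321. , 213.8]), array([32.2, 33.7]), array([20. , 21.6]))
[0.61232758 0.05770661 0.18295273] [-1.16844679 -0.05729487  7.57138136]
```

```bash

python3 -m inch '[{"delta_pos":[-1,0,0],"spin":0},{"delta_pos":[-0.17,0,1],"spin":0},{"delta_pos":[0,0,1],"spin":0},{"delta_pos":[0,0,1],"spin":0},{"delta_pos":[0,0,1],"spin":0},{"delta_pos":[0,0,1],"spin":0},{"delta_pos":[0,0,1],"spin":0},{"delta_pos":[0,0,1],"spin":0},{"delta_pos":[0,0,0.55],"spin":0},{"delta_pos":[0,0,0],"spin":0}]'
python3 -m inch '[{"delta_pos":[0,0,0],"spin":0},{"delta_pos":[0,0,0],"spin":0},{"delta_pos":[0,0,0],"spin":0},{"delta_pos":[0,0,0],"spin":0},{"delta_pos":[0,0,0],"spin":0},{"delta_pos":[0,0,0],"spin":0},{"delta_pos":[0,0,0],"spin":0},{"delta_pos":[0,0,0],"spin":0},{"delta_pos":[0,0,0],"spin":0},{"delta_pos":[0,0,0],"spin":0}]' -1 40
python3 -m inch '[{"delta_pos":[0,0,-1],"spin":0},{"delta_pos":[0,0,-1],"spin":0},{"delta_pos":[0,0,-1],"spin":0},{"delta_pos":[0,0,-1],"spin":0},{"delta_pos":[0,0,0],"spin":0},{"delta_pos":[0,0,0],"spin":0},{"delta_pos":[0,0,0],"spin":0}]'
python3 -c "
from h import *
print(go((.4627,.0730,.08)))"

```

```text
time_s: 26.28
eef_pos: [0.611, 0.0338, 0.0299]
tcp_rot: [-0.002, 0.705, 0.709, -0.002]
force: [-0.1, 0.9, 0.2]
grip_width: 0.996
grasp_force: 0.0
time_s: 27.12
eef_pos: [0.6137, 0.0325, 0.0338]
tcp_rot: [0.0, 0.706, 0.709, 0.001]
force: [-2.3, 0.7, 4.9]
grip_width: 0.397
grasp_force: 39.2
time_s: 27.7
eef_pos: [0.6125, 0.0325, 0.112]
tcp_rot: [-0.0, 0.705, 0.709, -0.0]
force: [0.1, -0.1, -0.4]
grip_width: 0.399
grasp_force: 40.1
[ 2.05981869 -7.47788003  1.6038318 ]
```

```bash
python3 - <<'E'
from m import *
o=manip.get_obs(); C=cam("wrist"); im=manip.get_image("wrist")[:,:,::-1].copy(); cv2.imwrite("pics/w11.png",im)
p=o['eef_pos']; print(p)
zt=p[2]-.0338+.021
for dy in(-.018,-.01025,.01025,.018): print(dy,proj(C,(p[0],p[1]+dy,zt)).round(1))
hsv=cv2.cvtColor(im,cv2.COLOR_BGR2HSV)
print([(r,int(hsv[r,318:325,2].mean()),int(hsv[r,318:325,1].mean())) for r in range(222,330,2)])
w8=(cv2.imread("pics/w8.png")/1.5).astype(np.uint8); h8=cv2.cvtColor(w8,cv2.COLOR_BGR2HSV)
print([(r,int(h8[r,318:325,2].mean()),int(h8[r,318:325,1].mean())) for r in range(222,330,2)])
E
```

```text
[0.61247394 0.03249904 0.11195256]
-0.018 [321.1 316.4]
-0.01025 [321.2 300.5]
0.01025 [321.4 255.8]
0.018 [321.5 238. ]
[(222, 84, 26), (224, 82, 28), (226, 84, 24), (228, 86, 28), (230, 87, 23), (232, 87, 29), (234, 92, 26), (236, 146, 24), (238, 163, 23), (240, 155, 25), (242, 153, 25), (244, 153, 25), (246, 153, 28), (248, 148, 27), (250, 137, 26), (252, 29, 30), (254, 20, 31), (256, 21, 54), (258, 20, 27), (260, 23, 45), (262, 20, 38), (264, 20, 37), (266, 21, 43), (268, 20, 31), (270, 21, 39), (272, 17, 41), (274, 36, 32), (276, 79, 27), (278, 80, 28), (280, 82, 28), (282, 84, 26), (284, 82, 26), (286, 80, 25), (288, 77, 26), (290, 62, 25), (292, 64, 24), (294, 67, 21), (296, 90, 25), (298, 117, 25), (300, 114, 25), (302, 110, 27), (304, 107, 25), (306, 114, 27), (308, 112, 26), (310, 96, 26), (312, 62, 24), (314, 62, 25), (316, 63, 26), (318, 65, 28), (320, 66, 25), (322, 81, 27), (324, 121, 25), (326, 125, 26), (328, 125, 28)]
[(222, 139, 134), (224, 132, 130), (226, 62, 33), (228, 58, 29), (230, 59, 28), (232, 60, 32), (234, 59, 29), (236, 58, 27), (238, 59, 29), (240, 64, 29), (242, 98, 29), (244, 122, 28), (246, 111, 27), (248, 109, 28), (250, 108, 27), (252, 106, 27), (254, 105, 29), (256, 101, 29), (258, 101, 103), (260, 102, 144), (262, 104, 143), (264, 102, 144), (266, 102, 144), (268, 104, 142), (270, 105, 142), (272, 105, 143), (274, 106, 141), (276, 104, 143), (278, 106, 145), (280, 88, 134), (282, 56, 29), (284, 56, 30), (286, 50, 30), (288, 45, 31), (290, 46, 31), (292, 45, 23), (294, 44, 31), (296, 44, 28), (298, 44, 27), (300, 44, 30), (302, 48, 27), (304, 71, 29), (306, 82, 26), (308, 81, 26), (310, 83, 29), (312, 82, 27), (314, 85, 29), (316, 85, 29), (318, 101, 114), (320, 107, 141), (322, 107, 141), (324, 108, 141), (326, 107, 140), (328, 108, 144)]
```

In hand, sleeve 2 sits +1.9 mm in y from the TCP (both measurements agree); I compensate.

```bash

python3 -m inch '[{"delta_pos":[0.245,-0.93,0],"spin":0},{"delta_pos":[0.245,-0.93,0],"spin":0},{"delta_pos":[0.245,-0.93,0],"spin":0},{"delta_pos":[0.245,-0.93,0],"spin":0},{"delta_pos":[0.245,-0.94,0],"spin":0},{"delta_pos":[0.245,-0.94,0],"spin":0},{"delta_pos":[0.245,-0.94,0],"spin":0},{"delta_pos":[0.24,-0.94,0],"spin":0},{"delta_pos":[0,0,0],"spin":0},{"delta_pos":[0,0,0],"spin":0}]'
python3 -c "
from h import *
print(go((.4627,.0709,.082)))"

```

```text
time_s: 28.58
eef_pos: [0.462, 0.0709, 0.1116]
tcp_rot: [-0.001, 0.705, 0.709, -0.001]
force: [0.5, -0.3, -0.0]
grip_width: 0.4
grasp_force: 40.1
[-0.00229313  0.03727394  1.47901301]
```

```bash

python3 -m inch '[{"delta_pos":[0,0,0.5],"spin":0},{"delta_pos":[0,0,0.5],"spin":0},{"delta_pos":[0,0,0.5],"spin":0},{"delta_pos":[0,0,0],"spin":0},{"delta_pos":[0,0,0],"spin":0}]'
python3 -m inch '[{"delta_pos":[0,0,0.3],"spin":0},{"delta_pos":[0,0,0.2],"spin":0},{"delta_pos":[0,0,0],"spin":0}]'
python3 -m inch '[{"delta_pos":[0,0,0.15],"spin":0},{"delta_pos":[0,0,0.1],"spin":0},{"delta_pos":[0,0,0],"spin":0}]'
```

```text
time_s: 29.0
eef_pos: [0.4628, 0.0703, 0.081]
tcp_rot: [-0.001, 0.706, 0.708, -0.001]
force: [0.3, -0.4, -0.8]
grip_width: 0.402
grasp_force: 40.1
time_s: 29.25
eef_pos: [0.4629, 0.0707, 0.0716]
tcp_rot: [-0.0, 0.705, 0.709, -0.0]
force: [0.9, -0.9, -0.3]
grip_width: 0.398
grasp_force: 40.1
time_s: 29.5
eef_pos: [0.463, 0.0708, 0.067]
tcp_rot: [-0.0, 0.705, 0.709, -0.0]
force: [-0.3, -0.8, -1.0]
grip_width: 0.398
grasp_force: 40.1
```

Passed the shoulder without force. Release and check.

```bash

python3 -m inch '[{"delta_pos":[0,0,0],"spin":0},{"delta_pos":[0,0,0],"spin":0},{"delta_pos":[0,0,0],"spin":0},{"delta_pos":[0,0,0],"spin":0},{"delta_pos":[0,0,0],"spin":0},{"delta_pos":[0,0,0],"spin":0}]' 1
python3 -m inch '[{"delta_pos":[0,0,-1],"spin":0},{"delta_pos":[0,0,-1],"spin":0},{"delta_pos":[0,0,-1],"spin":0},{"delta_pos":[0,0,-1],"spin":0},{"delta_pos":[0.5,0,-1],"spin":0},{"delta_pos":[0.5,0,-1],"spin":0},{"delta_pos":[0,0,0],"spin":0},{"delta_pos":[0,0,0],"spin":0},{"delta_pos":[0,0,0],"spin":0}]'
python3 - <<'E'
from m import *
C=cam("wrist"); im=manip.get_image("wrist")[:,:,::-1].copy(); cv2.imwrite("pics/w12.png",im)
for z in (.032,.058): print(z,sleeves(im,C,z))
disc(im,C,(.4625,.0728,.032),(.032,.058))
print(manip.get_obs()['eef_pos'],go((.4628,.0728,.0415)))
E
```

```text
time_s: 30.0
eef_pos: [0.4633, 0.0708, 0.0674]
tcp_rot: [0.0, 0.705, 0.709, 0.0]
force: [0.7, 0.3, 0.6]
grip_width: 1.002
grasp_force: 0.0
time_s: 30.75
eef_pos: [0.4625, 0.0904, 0.1867]
tcp_rot: [-0.0, 0.705, 0.709, -0.001]
force: [-1.0, -0.6, -0.8]
grip_width: 0.999
grasp_force: 0.0
0.032 [(array([0.4626, 0.0724, 0.032 ]), array([0.4625, 0.0699, 0.032 ]), array([321.4, 210.6]), array([32.2, 33.6]), array([19.5, 23.3]))]
0.058 [(array([0.4625, 0.0811, 0.058 ]), array([0.4625, 0.0788, 0.058 ]), array([321.4, 210.6]), array([29.1, 30.4]), array([17.6, 21.1]))]
85 1339 (300, 190, 44, 41) z 0.032 [0.4626 0.0724 0.032 ] [32.7 34.3]
85 1339 (300, 190, 44, 41) z 0.058 [0.4626 0.0811 0.058 ] [29.5 31. ]
105 1294 (301, 191, 42, 40) z 0.032 [0.4626 0.0724 0.032 ] [32.2 33.6]
105 1294 (301, 191, 42, 40) z 0.058 [0.4625 0.0811 0.058 ] [29.1 30.4]
[0.46230446 0.09012038 0.18632144] [-0.86025046  0.03587513  7.24171336]
```

Sleeve 2 is home too. To the spindle.

```bash

python3 -m inch '[{"delta_pos":[-0.87,0.03,0],"spin":0},{"delta_pos":[0,0,1],"spin":0},{"delta_pos":[0,0,1],"spin":0},{"delta_pos":[0,0,1],"spin":0},{"delta_pos":[0,0,1],"spin":0},{"delta_pos":[0,0,1],"spin":0},{"delta_pos":[0,0,1],"spin":0},{"delta_pos":[0,0,1],"spin":0},{"delta_pos":[0,0,0.2],"spin":0},{"delta_pos":[0,0,0],"spin":0}]' >/dev/null
python3 -m inch '[{"delta_pos":[0,0,0],"spin":0},{"delta_pos":[0,0,0],"spin":0},{"delta_pos":[0,0,0],"spin":0},{"delta_pos":[0,0,0],"spin":0},{"delta_pos":[0,0,0],"spin":0},{"delta_pos":[0,0,0],"spin":0},{"delta_pos":[0,0,0],"spin":0},{"delta_pos":[0,0,0],"spin":0},{"delta_pos":[0,0,0],"spin":0},{"delta_pos":[0,0,0],"spin":0}]' -1 40
python3 -m inch '[{"delta_pos":[0,0,-1],"spin":0},{"delta_pos":[0,0,-1],"spin":0},{"delta_pos":[0,0,-1],"spin":0},{"delta_pos":[0,0,-1],"spin":0},{"delta_pos":[0,0,-1],"spin":0},{"delta_pos":[0,0,-1],"spin":0},{"delta_pos":[0,0,-1],"spin":0},{"delta_pos":[1,0.1,0],"spin":0},{"delta_pos":[1,0.1,0],"spin":0},{"delta_pos":[1,0.1,0],"spin":0}]'
python3 -m inch '[{"delta_pos":[1,0.1,0],"spin":0},{"delta_pos":[1,0.1,0],"spin":0},{"delta_pos":[1,0.1,0],"spin":0},{"delta_pos":[1,0.1,0],"spin":0},{"delta_pos":[1,0.1,0],"spin":0},{"delta_pos":[1,0.1,0],"spin":0},{"delta_pos":[1,0.1,0],"spin":0},{"delta_pos":[1,0.1,0],"spin":0},{"delta_pos":[0,0,0],"spin":0},{"delta_pos":[0,0,0],"spin":0}]'
python3 - <<'E'
from m import *
o=manip.get_obs(); p=o['eef_pos']; C=cam("wrist"); im=manip.get_image("wrist")[:,:,::-1].copy(); cv2.imwrite("pics/w13.png",im)
print(go((.4835,.308,p[2])))
v=cv2.cvtColor(im,cv2.COLOR_BGR2HSV)[:,318:325,2].mean(1).astype(int); print(list(zip(range(232,322,2),v[232:322:2])))
E
```

```text
time_s: 32.47
eef_pos: [0.464, 0.0736, 0.0445]
tcp_rot: [-0.0, 0.706, 0.709, 0.001]
force: [-2.5, -0.4, 8.8]
grip_width: 0.401
grasp_force: 38.9
time_s: 33.3
eef_pos: [0.4696, 0.134, 0.1844]
tcp_rot: [0.0, 0.706, 0.708, 0.001]
force: [0.8, 0.2, -1.3]
grip_width: 0.404
grasp_force: 40.2
time_s: 34.13
eef_pos: [0.4843, 0.2945, 0.1834]
tcp_rot: [-0.0, 0.705, 0.71, 0.0]
force: [-0.1, -0.2, -0.5]
grip_width: 0.401
grasp_force: 40.2
[ 0.74913337 -0.04804042 -0.00217735]
[(232, np.int64(59)), (234, np.int64(61)), (236, np.int64(64)), (238, np.int64(63)), (240, np.int64(62)), (242, np.int64(53)), (244, np.int64(120)), (246, np.int64(118)), (248, np.int64(113)), (250, np.int64(113)), (252, np.int64(112)), (254, np.int64(112)), (256, np.int64(106)), (258, np.int64(100)), (260, np.int64(101)), (262, np.int64(103)), (264, np.int64(102)), (266, np.int64(103)), (268, np.int64(103)), (270, np.int64(103)), (272, np.int64(103)), (274, np.int64(103)), (276, np.int64(103)), (278, np.int64(103)), (280, np.int64(93)), (282, np.int64(57)), (284, np.int64(50)), (286, np.int64(44)), (288, np.int64(46)), (290, np.int64(46)), (292, np.int64(45)), (294, np.int64(45)), (296, np.int64(44)), (298, np.int64(45)), (300, np.int64(47)), (302, np.int64(51)), (304, np.int64(78)), (306, np.int64(88)), (308, np.int64(85)), (310, np.int64(85)), (312, np.int64(86)), (314, np.int64(86)), (316, np.int64(86)), (318, np.int64(104)), (320, np.int64(107))]
```

```bash

python3 -m inch '[{"delta_pos":[0.77,-0.05,0],"spin":0},{"delta_pos":[0,0,0],"spin":0},{"delta_pos":[0,0,0.9],"spin":0},{"delta_pos":[0,0,0.9],"spin":0},{"delta_pos":[0,0,0.9],"spin":0},{"delta_pos":[0,0,0.9],"spin":0},{"delta_pos":[0,0,0.9],"spin":0},{"delta_pos":[0,0,0.7],"spin":0},{"delta_pos":[0,0,0],"spin":0},{"delta_pos":[0,0,0],"spin":0}]'
python3 -m inch '[{"delta_pos":[0,0,0],"spin":0},{"delta_pos":[0,0,0],"spin":0},{"delta_pos":[0,0,0],"spin":0},{"delta_pos":[0,0,0],"spin":0},{"delta_pos":[0,0,0],"spin":0},{"delta_pos":[0,0,0],"spin":0}]' 1
python3 -m inch '[{"delta_pos":[0,0,-1],"spin":0},{"delta_pos":[0,0,-1],"spin":0},{"delta_pos":[0,0,-1],"spin":0},{"delta_pos":[0,0,-1],"spin":0},{"delta_pos":[0,0,-1],"spin":0},{"delta_pos":[0,0,-1],"spin":0},{"delta_pos":[0,0,0],"spin":0},{"delta_pos":[0,0,0],"spin":0}]'
python3 - <<'E'
from m import *
C=cam("wrist"); im=manip.get_image("wrist")[:,:,::-1].copy(); cv2.imwrite("pics/w14.png",im)
disc(im,C,(.4835,.308,.05),(.05,.07))
print(manip.get_obs()['eef_pos'])
t=manip.get_image("top")[:,:,::-1].copy(); cv2.imwrite("pics/top2.png",t); T=cam("top"); G=cv2.cvtColor(t,cv2.COLOR_BGR2GRAY)
for b in blobs((G>80).astype(np.uint8)*255,(262,178,388,212)): print("sl",b[0],b[1],b[2],ray(T,b[1][0],.021).round(4))
E
```

```text
time_s: 35.02
eef_pos: [0.4835, 0.3083, 0.079]
tcp_rot: [-0.0, 0.706, 0.709, -0.001]
force: [0.3, 0.2, 0.2]
grip_width: 0.397
grasp_force: 40.2
time_s: 35.52
eef_pos: [0.4838, 0.309, 0.0797]
tcp_rot: [-0.0, 0.705, 0.709, 0.0]
force: [-0.2, -0.6, -0.3]
grip_width: 0.997
grasp_force: 0.0
time_s: 36.18
eef_pos: [0.4842, 0.3091, 0.2004]
tcp_rot: [0.0, 0.705, 0.709, 0.001]
force: [1.0, -0.2, 0.1]
grip_width: 0.997
grasp_force: 0.0
85 135 (312, 199, 14, 16) z 0.05 [0.4825 0.296  0.05  ] [ 9.8 11.4]
85 135 (312, 199, 14, 16) z 0.07 [0.4826 0.3024 0.07  ] [ 9.1 10.6]
85 659 (300, 171, 45, 40) z 0.05 [0.485  0.3084 0.05  ] [30.1 31.9]
85 659 (300, 171, 45, 40) z 0.07 [0.4849 0.3139 0.07  ] [27.9 29.5]
105 558 (300, 172, 44, 39) z 0.05 [0.4848 0.308  0.05  ] [30.  31.1]
105 558 (300, 172, 44, 39) z 0.07 [0.4847 0.3135 0.07  ] [27.7 28.8]
[0.48343711 0.30878108 0.19916959]
sl 192.5 ((339.18292236328125, 192.59756469726562), 8.237456321716309) (331, 185, 17, 16) [ 0.6145 -0.0393  0.021 ]
```

Sleeve 2 stacked at z≈.03–.05. On to sleeve 3.

```bash

python3 -m inch '[{"delta_pos":[-1,0.4,0],"spin":0},{"delta_pos":[-1,0.4,0],"spin":0},{"delta_pos":[-1,0.4,0],"spin":0},{"delta_pos":[-1,0.4,0],"spin":0},{"delta_pos":[-1,0.4,0],"spin":0},{"delta_pos":[-1,0.4,0],"spin":0},{"delta_pos":[-1,0.4,0],"spin":0},{"delta_pos":[-1,0.4,0],"spin":0},{"delta_pos":[-1,0.4,0],"spin":0},{"delta_pos":[-1,0.4,0],"spin":0}]' >/dev/null
python3 -m inch '[{"delta_pos":[-1,0.4,0.5],"spin":0},{"delta_pos":[-1,0.4,0.3],"spin":0},{"delta_pos":[-1,0.4,0],"spin":0},{"delta_pos":[-1,0.4,0],"spin":0},{"delta_pos":[-1,0.4,0],"spin":0},{"delta_pos":[-1,0.4,0],"spin":0},{"delta_pos":[-0.3,0.1,0],"spin":0},{"delta_pos":[0,0,0],"spin":0},{"delta_pos":[0,0,0],"spin":0},{"delta_pos":[0,0,0],"spin":0}]'
python3 - <<'E'
from m import *
C=cam("wrist"); im=manip.get_image("wrist")[:,:,::-1].copy(); cv2.imwrite("pics/w15.png",im)
for s in sleeves(im,C): print(s)
print(manip.get_obs()['eef_pos'],go((.615,-.038,.0315)))
E
```

```text
time_s: 37.95
eef_pos: [0.6146, -0.0146, 0.1826]
tcp_rot: [-0.001, 0.705, 0.71, -0.0]
force: [-0.3, 0.9, 0.1]
grip_width: 0.997
grasp_force: 0.0
(array([ 0.615 , -0.0375,  0.021 ]), array([ 0.615 , -0.0378,  0.021 ]), array([321.8, 214. ]), array([32.2, 33.9]), array([16.1, 17.4]))
[ 0.6146838  -0.01443161  0.1828049 ] [-1.18724183  0.01631275  7.56386466]
```

```bash

python3 -m inch '[{"delta_pos":[-1,0,0],"spin":0},{"delta_pos":[-0.12,0.02,1],"spin":0},{"delta_pos":[0,0,1],"spin":0},{"delta_pos":[0,0,1],"spin":0},{"delta_pos":[0,0,1],"spin":0},{"delta_pos":[0,0,1],"spin":0},{"delta_pos":[0,0,1],"spin":0},{"delta_pos":[0,0,1],"spin":0},{"delta_pos":[0,0,0.6],"spin":0},{"delta_pos":[0,0,0],"spin":0}]'
python3 -m inch '[{"delta_pos":[0,0,0],"spin":0},{"delta_pos":[0,0,0],"spin":0},{"delta_pos":[0,0,0],"spin":0},{"delta_pos":[0,0,0],"spin":0},{"delta_pos":[0,0,0],"spin":0},{"delta_pos":[0,0,0],"spin":0},{"delta_pos":[0,0,0],"spin":0},{"delta_pos":[0,0,0],"spin":0},{"delta_pos":[0,0,0],"spin":0},{"delta_pos":[0,0,0],"spin":0}]' -1 40
python3 -m inch '[{"delta_pos":[0,0,-1],"spin":0},{"delta_pos":[0,0,-1],"spin":0},{"delta_pos":[0,0,-1],"spin":0},{"delta_pos":[0,0,-1],"spin":0},{"delta_pos":[0,0,0],"spin":0},{"delta_pos":[0,0,0],"spin":0},{"delta_pos":[0,0,0],"spin":0}]'
python3 - <<'E'
from m import *
o=manip.get_obs(); C=cam("wrist"); im=manip.get_image("wrist")[:,:,::-1].copy(); cv2.imwrite("pics/w16.png",im)
p=o['eef_pos']; print(p,go((.4627,.0728,.08)))
zt=p[2]-.0328+.021
for dy in(-.018,-.00825,.00825,.018): print(dy,proj(C,(p[0],p[1]+dy,zt)).round(1))
v=cv2.cvtColor(im,cv2.COLOR_BGR2HSV)[:,318:325,2].mean(1).astype(int); print([(r,int(v[r])) for r in range(228,324,2)])
E
```

```text
time_s: 38.83
eef_pos: [0.6137, -0.0373, 0.0287]
tcp_rot: [-0.002, 0.705, 0.709, -0.002]
force: [0.1, 0.1, -0.6]
grip_width: 1.0
grasp_force: 0.0
time_s: 39.67
eef_pos: [0.6165, -0.0389, 0.0328]
tcp_rot: [0.001, 0.705, 0.709, 0.001]
force: [-1.5, 0.9, 5.1]
grip_width: 0.408
grasp_force: 39.3
time_s: 40.25
eef_pos: [0.6152, -0.0387, 0.111]
tcp_rot: [-0.0, 0.705, 0.709, -0.0]
force: [-0.4, 0.3, -0.9]
grip_width: 0.404
grasp_force: 40.1
[ 0.61523486 -0.03872867  0.11096726] [ 5.61207581 -7.5820339   1.53601417]
-0.018 [321.1 317.9]
-0.00825 [321.2 297.7]
0.00825 [321.4 261.5]
0.018 [321.5 239. ]
[(228, 83), (230, 83), (232, 82), (234, 81), (236, 75), (238, 117), (240, 158), (242, 144), (244, 141), (246, 140), (248, 140), (250, 140), (252, 139), (254, 139), (256, 136), (258, 97), (260, 20), (262, 21), (264, 21), (266, 22), (268, 21), (270, 22), (272, 21), (274, 68), (276, 80), (278, 81), (280, 82), (282, 83), (284, 84), (286, 85), (288, 85), (290, 65), (292, 65), (294, 71), (296, 110), (298, 112), (300, 111), (302, 111), (304, 110), (306, 117), (308, 121), (310, 121), (312, 113), (314, 21), (316, 21), (318, 22), (320, 22), (322, 20)]
```

```bash

python3 -m inch '[{"delta_pos":[0.695,-0.94,0],"spin":0},{"delta_pos":[0.695,-0.94,0],"spin":0},{"delta_pos":[0.695,-0.95,0],"spin":0},{"delta_pos":[0.695,-0.95,0],"spin":0},{"delta_pos":[0.695,-0.95,0],"spin":0},{"delta_pos":[0.695,-0.95,0],"spin":0},{"delta_pos":[0.695,-0.95,0],"spin":0},{"delta_pos":[0.69,-0.95,0],"spin":0},{"delta_pos":[0,0,0],"spin":0},{"delta_pos":[0,0,0],"spin":0}]'
python3 -c "
from h import *
print(go((.4627,.0717,.081)))"

```

```text
time_s: 41.13
eef_pos: [0.4622, 0.0722, 0.1105]
tcp_rot: [-0.001, 0.705, 0.71, -0.001]
force: [1.2, -0.3, -0.5]
grip_width: 0.399
grasp_force: 40.1
[-0.0227268   0.02591877  1.47641116]
```

```bash

python3 -m inch '[{"delta_pos":[-0.02,0,0.5],"spin":0},{"delta_pos":[0,0,0.5],"spin":0},{"delta_pos":[0,0,0.45],"spin":0},{"delta_pos":[0,0,0],"spin":0},{"delta_pos":[0,0,0],"spin":0}]'
python3 -m inch '[{"delta_pos":[0,0,0.2],"spin":0},{"delta_pos":[0,0,0.2],"spin":0},{"delta_pos":[0,0,0],"spin":0}]'
python3 -m inch '[{"delta_pos":[0,0,0.15],"spin":0},{"delta_pos":[0,0,0.05],"spin":0},{"delta_pos":[0,0,0],"spin":0}]'
```

```text
time_s: 41.55
eef_pos: [0.4629, 0.0709, 0.081]
tcp_rot: [-0.001, 0.706, 0.709, -0.001]
force: [-2.0, 1.6, -3.0]
grip_width: 0.405
grasp_force: 40.1
time_s: 41.8
eef_pos: [0.4635, 0.0712, 0.0738]
tcp_rot: [-0.0, 0.705, 0.709, -0.0]
force: [0.2, 2.9, -3.1]
grip_width: 0.404
grasp_force: 40.1
time_s: 42.05
eef_pos: [0.4636, 0.0712, 0.0707]
tcp_rot: [-0.0, 0.705, 0.709, 0.0]
force: [-2.5, 3.2, 4.5]
grip_width: 0.407
grasp_force: 40.7
```

Contact at shoulder height. Release and check that it rests there.

```bash

python3 -m inch '[{"delta_pos":[0.02,0,0.05],"spin":0},{"delta_pos":[0,0,0],"spin":0},{"delta_pos":[0,0,0],"spin":0}]'
python3 -m inch '[{"delta_pos":[0,0,0],"spin":0},{"delta_pos":[0,0,0],"spin":0},{"delta_pos":[0,0,0],"spin":0},{"delta_pos":[0,0,0],"spin":0},{"delta_pos":[0,0,0],"spin":0},{"delta_pos":[0,0,0],"spin":0}]' 1
python3 -m inch '[{"delta_pos":[0,0,-1],"spin":0},{"delta_pos":[0,0,-1],"spin":0},{"delta_pos":[0,0,-1],"spin":0},{"delta_pos":[0,0,-1],"spin":0},{"delta_pos":[0.5,0,-1],"spin":0},{"delta_pos":[0.5,0,-1],"spin":0},{"delta_pos":[0,0,0],"spin":0},{"delta_pos":[0,0,0],"spin":0},{"delta_pos":[0,0,0],"spin":0}]'
python3 - <<'E'
from m import *
C=cam("wrist"); im=manip.get_image("wrist")[:,:,::-1].copy(); cv2.imwrite("pics/w17.png",im)
for z in (.032,.058): print(z,sleeves(im,C,z))
disc(im,C,(.4625,.0728,.05),(.032,.058))
print(manip.get_obs()['eef_pos'],go((.4628,.0728,.0685)))
cv2.imwrite("pics/w17c.png",cv2.resize(np.clip(im[150:270,260:400]*1.6,0,255).astype(np.uint8),None,fx=3,fy=3))
E
```

```text
time_s: 42.3
eef_pos: [0.4637, 0.0712, 0.0704]
tcp_rot: [-0.0, 0.706, 0.709, 0.0]
force: [-4.4, 0.3, 12.9]
grip_width: 0.402
grasp_force: 41.5
time_s: 42.8
eef_pos: [0.4637, 0.0713, 0.0692]
tcp_rot: [0.0, 0.706, 0.709, -0.0]
force: [0.1, 0.4, -0.2]
grip_width: 0.996
grasp_force: 0.0
time_s: 43.55
eef_pos: [0.4629, 0.0911, 0.1886]
tcp_rot: [-0.0, 0.705, 0.709, -0.001]
force: [-1.0, -0.3, -0.3]
grip_width: 1.004
grasp_force: 0.0
0.032 [(array([0.4632, 0.0628, 0.032 ]), array([0.4631, 0.0624, 0.032 ]), array([321.6, 221.6]), array([34.9, 37.2]), array([18.1, 19.4]))]
0.058 [(array([0.4631, 0.0724, 0.058 ]), array([0.4631, 0.072 , 0.058 ]), array([321.6, 221.6]), array([31.6, 33.6]), array([16.4, 17.5]))]
85 1526 (299, 200, 46, 44) z 0.032 [0.4632 0.0631 0.032 ] [35.3 37.4]
85 1526 (299, 200, 46, 44) z 0.058 [0.4631 0.0726 0.058 ] [31.9 33.8]
105 1502 (299, 200, 46, 44) z 0.032 [0.4632 0.0628 0.032 ] [34.9 37.2]
105 1502 (299, 200, 46, 44) z 0.058 [0.4631 0.0724 0.058 ] [31.6 33.6]
[0.46270509 0.09081293 0.1882773 ] [-0.89543829  0.01323708  5.98963339]
```

View pics/w17c.png

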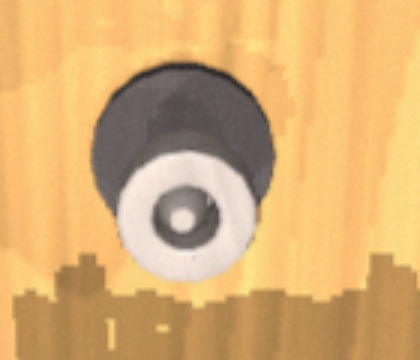

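Sleeve 3 clearly rests on the shoulder (ring at px ≈ (321.6,221.6), top z≈.058): reject. Carry it to the tray.

```bash

python3 -m inch '[{"delta_pos":[-0.9,0.02,0],"spin":0},{"delta_pos":[0,0,1],"spin":0},{"delta_pos":[0,0,1],"spin":0},{"delta_pos":[0,0,1],"spin":0},{"delta_pos":[0,0,1],"spin":0},{"delta_pos":[0,0,1],"spin":0},{"delta_pos":[0,0,0.9],"spin":0},{"delta_pos":[0,0,0],"spin":0},{"delta_pos":[0,0,0],"spin":0}]'
python3 -m inch '[{"delta_pos":[0,0,0],"spin":0},{"delta_pos":[0,0,0],"spin":0},{"delta_pos":[0,0,0],"spin":0},{"delta_pos":[0,0,0],"spin":0},{"delta_pos":[0,0,0],"spin":0},{"delta_pos":[0,0,0],"spin":0},{"delta_pos":[0,0,0],"spin":0},{"delta_pos":[0,0,0],"spin":0},{"delta_pos":[0,0,0],"spin":0}]' -1 40
python3 -m inch '[{"delta_pos":[0,0,-1],"spin":0},{"delta_pos":[0,0,-1],"spin":0},{"delta_pos":[0,0,-1],"spin":0},{"delta_pos":[0,0,-1],"spin":0},{"delta_pos":[0,0,-1],"spin":0},{"delta_pos":[-1,0.05,0],"spin":0},{"delta_pos":[-1,0.05,0],"spin":0},{"delta_pos":[-1,0.05,0],"spin":0},{"delta_pos":[-1,0.05,0],"spin":0},{"delta_pos":[-1,0.05,0],"spin":0}]'
python3 -m inch '[{"delta_pos":[-1,0.05,0],"spin":0},{"delta_pos":[-1,0.05,0],"spin":0},{"delta_pos":[-1,0.05,0],"spin":0},{"delta_pos":[-1,0.05,0],"spin":0},{"delta_pos":[-1,0.05,0],"spin":0},{"delta_pos":[-1,0.05,0],"spin":0},{"delta_pos":[-1,0.05,0],"spin":0},{"delta_pos":[-1,0.05,0],"spin":0},{"delta_pos":[-1,0.05,0],"spin":0},{"delta_pos":[-1,0.05,0],"spin":0}]' >/dev/null
python3 -m inch '[{"delta_pos":[-1,0.05,0],"spin":0},{"delta_pos":[-1,0.05,0],"spin":0},{"delta_pos":[-1,0.05,0],"spin":0},{"delta_pos":[-1,0.05,0],"spin":0},{"delta_pos":[0,0,0],"spin":0},{"delta_pos":[0,0,0],"spin":0}]'
python3 -c "
from h import *
print(go((.485,-.315,.042)), manip.get_obs()['q'])"
```

```text
time_s: 44.35
eef_pos: [0.4628, 0.0725, 0.07]
tcp_rot: [-0.001, 0.706, 0.708, -0.002]
force: [1.2, -0.2, 0.1]
grip_width: 1.001
grasp_force: 0.0
time_s: 45.1
eef_pos: [0.4637, 0.0735, 0.0723]
tcp_rot: [-0.0, 0.705, 0.709, 0.0]
force: [-1.9, -0.2, 8.3]
grip_width: 0.402
grasp_force: 38.9
time_s: 45.93
eef_pos: [0.4694, -0.0273, 0.1717]
tcp_rot: [0.0, 0.705, 0.709, 0.0]
force: [-0.4, 0.9, -0.7]
grip_width: 0.401
grasp_force: 40.2
time_s: 47.27
eef_pos: [0.4843, -0.3074, 0.1714]
tcp_rot: [0.0, 0.706, 0.708, -0.0]
force: [-0.4, 0.7, -0.9]
grip_width: 0.396
grasp_force: 40.2
[-0.38069244  0.0335694   6.47174446] [ 0.07307932  0.43143039  0.54967143  1.89267778 -0.2836732   0.89471703
  0.76382527]
```

```bash

python3 -m inch '[{"delta_pos":[-0.38,0,1],"spin":0},{"delta_pos":[0,0,1],"spin":0},{"delta_pos":[0,0,1],"spin":0},{"delta_pos":[0,0,1],"spin":0},{"delta_pos":[0,0,1],"spin":0},{"delta_pos":[0,0,0.9],"spin":0},{"delta_pos":[0,0,0.4],"spin":0},{"delta_pos":[0,0,0],"spin":0},{"delta_pos":[0,0,0],"spin":0}]'
python3 -m inch '[{"delta_pos":[0,0,0],"spin":0},{"delta_pos":[0,0,0],"spin":0},{"delta_pos":[0,0,0],"spin":0},{"delta_pos":[0,0,0],"spin":0},{"delta_pos":[0,0,0],"spin":0}]' 0.2
python3 -m inch '[{"delta_pos":[0,0,-1],"spin":0},{"delta_pos":[0,0,-1],"spin":0},{"delta_pos":[0,0,-1],"spin":0},{"delta_pos":[0,0,-1],"spin":0},{"delta_pos":[0,0,-1],"spin":0},{"delta_pos":[0,0,-1],"spin":0},{"delta_pos":[0,0,-1],"spin":0},{"delta_pos":[0,0,0],"spin":0},{"delta_pos":[0,0,0],"spin":0}]' 1
python3 - <<'E'
from m import *
C=cam("wrist"); im=manip.get_image("wrist")[:,:,::-1].copy(); cv2.imwrite("pics/w18.png",im)
for s in sleeves(im,C,.025): print(s)
t=manip.get_image("top")[:,:,::-1].copy(); cv2.imwrite("pics/top3.png",t); T=cam("top"); G=cv2.cvtColor(t,cv2.COLOR_BGR2GRAY)
print(proj(T,(.464,-.067,.056)))
for b in blobs((G<55).astype(np.uint8)*255,(320,235,380,285)): print("cap",b[0],b[1],b[2],ray(T,b[1][0],.056).round(4))
for b in blobs((G>80).astype(np.uint8)*255,(262,178,388,212)): print("mat",b[0],b[1])
print(go((.464,-.045,.2)))
E
```

```text
time_s: 48.02
eef_pos: [0.4851, -0.3134, 0.0455]
tcp_rot: [-0.0, 0.705, 0.709, 0.0]
force: [1.6, 0.5, -0.2]
grip_width: 0.401
grasp_force: 40.2
time_s: 48.43
eef_pos: [0.4851, -0.3142, 0.0458]
tcp_rot: [0.0, 0.705, 0.709, 0.0]
force: [0.1, -0.1, -0.3]
grip_width: 0.598
grasp_force: 0.0
time_s: 49.18
eef_pos: [0.4853, -0.3143, 0.1863]
tcp_rot: [0.001, 0.705, 0.709, 0.001]
force: [-0.4, -0.2, -0.2]
grip_width: 1.0
grasp_force: 0.0
(array([ 0.4854, -0.3154,  0.025 ]), array([ 0.4854, -0.3157,  0.025 ]), array([320.8, 188.3]), array([32.4, 33.6]), array([17.2, 18. ]))
[354.04227479 259.46920271]
cap 105.0 ((354.0, 258.0), 6.403224468231201) (348, 252, 13, 13) [ 0.4672 -0.067   0.056 ]
[13.43261136 -0.95372802 -0.7613808 ]
```

Sleeve 3 lies flat in the tray, mat empty. Now the cap.

```bash

python3 -m inch '[{"delta_pos":[1,-0.1,-0.1],"spin":0},{"delta_pos":[1,-0.1,-0.1],"spin":0},{"delta_pos":[1,-0.1,-0.1],"spin":0},{"delta_pos":[1,-0.1,-0.1],"spin":0},{"delta_pos":[1,-0.1,-0.1],"spin":0},{"delta_pos":[1,-0.1,-0.1],"spin":0},{"delta_pos":[1,-0.1,-0.1],"spin":0},{"delta_pos":[1,-0.1,-0.1],"spin":0},{"delta_pos":[1,-0.1,0],"spin":0},{"delta_pos":[1,-0.1,0],"spin":0}]' >/dev/null
python3 -m inch '[{"delta_pos":[1,0,0],"spin":0},{"delta_pos":[1,0,0],"spin":0},{"delta_pos":[1,0,0],"spin":0},{"delta_pos":[0.4,0,0],"spin":0},{"delta_pos":[0,0,0],"spin":0},{"delta_pos":[0,0,0],"spin":0}]'
python3 - <<'E'
from m import *
C=cam("wrist"); im=manip.get_image("wrist")[:,:,::-1].copy(); cv2.imwrite("pics/w19.png",im)
G=cv2.cvtColor(im,cv2.COLOR_BGR2GRAY); u,v=proj(C,(.4645,-.065,.056)).astype(int); print(u,v)
for th in(12,30,50):
    for b in blobs((G<th).astype(np.uint8)*255,(u-45,v-60,u+45,v+45),60): print(th,b[0],b[2],np.round(b[3][0],1),np.round(b[3][1],1))
col=G[:,u-2:u+3].mean(1).astype(int); print([(r,int(col[r])) for r in range(v-50,v+40,2)])
for dy in(-.016,.016): print(proj(C,(.4645,-.065+dy,.056)))
print(go((.4645,-.065,.0445)))
E
```

```text
time_s: 50.62
eef_pos: [0.4632, -0.0466, 0.2007]
tcp_rot: [-0.0, 0.705, 0.709, -0.001]
force: [0.5, -1.0, 0.2]
grip_width: 0.997
grasp_force: 0.0
322 215
12 429.0 (307, 183, 35, 25) [323.5 197.7] [29.9 31.9]
30 1551.5 (305, 183, 38, 53) [323.5 209.5] [37.2 53.5]
50 1584.0 (305, 183, 39, 53) [323.6 209.7] [37.9 53.7]
[(165, 143), (167, 143), (169, 143), (171, 142), (173, 142), (175, 138), (177, 129), (179, 125), (181, 118), (183, 6), (185, 8), (187, 6), (189, 8), (191, 7), (193, 7), (195, 7), (197, 6), (199, 18), (201, 21), (203, 23), (205, 23), (207, 22), (209, 21), (211, 22), (213, 21), (215, 22), (217, 22), (219, 22), (221, 22), (223, 22), (225, 20), (227, 18), (229, 19), (231, 20), (233, 20), (235, 19), (237, 135), (239, 140), (241, 141), (243, 141), (245, 140), (247, 139), (249, 109), (251, 97), (253, 97)]
[322.78171091 234.05004842]
[323.02998357 195.43179348]
[-0.88039691  0.06094444  7.82184734]
```

```bash

python3 -m inch '[{"delta_pos":[-0.96,0.09,0],"spin":0},{"delta_pos":[0,0,1],"spin":0},{"delta_pos":[0,0,1],"spin":0},{"delta_pos":[0,0,1],"spin":0},{"delta_pos":[0,0,1],"spin":0},{"delta_pos":[0,0,1],"spin":0},{"delta_pos":[0,0,1],"spin":0},{"delta_pos":[0,0,1],"spin":0},{"delta_pos":[0,0,0.7],"spin":0},{"delta_pos":[0,0,0],"spin":0}]'
python3 -m inch '[{"delta_pos":[0,0,0],"spin":0},{"delta_pos":[0,0,0],"spin":0},{"delta_pos":[0,0,0],"spin":0},{"delta_pos":[0,0,0],"spin":0},{"delta_pos":[0,0,0],"spin":0},{"delta_pos":[0,0,0],"spin":0},{"delta_pos":[0,0,0],"spin":0},{"delta_pos":[0,0,0],"spin":0},{"delta_pos":[0,0,0],"spin":0},{"delta_pos":[0,0,0],"spin":0}]' -1 30
python3 -m inch '[{"delta_pos":[0,0,-1],"spin":0},{"delta_pos":[0,0,-1],"spin":0},{"delta_pos":[0,0,-1],"spin":0},{"delta_pos":[0,0,-1],"spin":0},{"delta_pos":[0,0,-0.5],"spin":0},{"delta_pos":[0,0,0],"spin":0},{"delta_pos":[0,0,0],"spin":0}]'
python3 -c "
from h import *
o=manip.get_obs(); C=cam('wrist'); p=o['eef_pos']; im=manip.get_image('wrist'); G=cv2.cvtColor(im,cv2.COLOR_RGB2GRAY)
print(go((.4627,.0728,.062)))
for dy in(-.016,.016): print(proj(C,(p[0],p[1]+dy,p[2]+.012)))
print([(r,int(G[r,320:325].mean())) for r in range(200,340,3)])"

```

```text
time_s: 51.5
eef_pos: [0.4635, -0.0668, 0.0449]
tcp_rot: [-0.002, 0.706, 0.708, -0.002]
force: [1.1, -1.2, -0.2]
grip_width: 0.999
grasp_force: 0.0
time_s: 52.33
eef_pos: [0.4661, -0.0654, 0.0482]
tcp_rot: [0.001, 0.706, 0.709, 0.001]
force: [-1.6, -0.2, 5.9]
grip_width: 0.367
grasp_force: 29.5
time_s: 52.92
eef_pos: [0.4655, -0.065, 0.1373]
tcp_rot: [0.0, 0.705, 0.709, 0.0]
force: [-0.2, -0.4, -0.7]
grip_width: 0.365
grasp_force: 30.0
[ 6.8889478  -0.07102966  3.73457259]
[321.16715481 353.63325445]
[321.64230576 273.0058493 ]
[(200, 157), (203, 156), (206, 157), (209, 157), (212, 158), (215, 157), (218, 115), (221, 8), (224, 7), (227, 8), (230, 10), (233, 6), (236, 9), (239, 7), (242, 7), (245, 8), (248, 7), (251, 7), (254, 6), (257, 5), (260, 6), (263, 6), (266, 4), (269, 7), (272, 13), (275, 15), (278, 14), (281, 15), (284, 17), (287, 17), (290, 16), (293, 14), (296, 15), (299, 14), (302, 16), (305, 6), (308, 7), (311, 10), (314, 8), (317, 10), (320, 11), (323, 12), (326, 12), (329, 12), (332, 12), (335, 11), (338, 11)]
```

```bash

python3 -m inch '[{"delta_pos":[0.87,-0.01,0],"spin":0},{"delta_pos":[0.87,-0.01,0],"spin":0},{"delta_pos":[0.87,-0.01,0],"spin":0},{"delta_pos":[0.87,-0.01,0],"spin":0},{"delta_pos":[0.87,-0.01,0],"spin":0},{"delta_pos":[0.87,-0.01,0],"spin":0},{"delta_pos":[0.87,-0.01,0],"spin":0},{"delta_pos":[0.85,0,0],"spin":0},{"delta_pos":[0,0,0],"spin":0},{"delta_pos":[0,0,0],"spin":0}]'
python3 -m inch '[{"delta_pos":[0,0,0.7],"spin":0},{"delta_pos":[0,0,0.7],"spin":0},{"delta_pos":[0,0,0.5],"spin":0},{"delta_pos":[0,0,0],"spin":0},{"delta_pos":[0,0,0],"spin":0}]'

```

```text
time_s: 53.8
eef_pos: [0.4626, 0.0738, 0.1361]
tcp_rot: [-0.0, 0.705, 0.709, -0.001]
force: [1.3, 0.1, -0.3]
grip_width: 0.363
grasp_force: 30.0
time_s: 54.22
eef_pos: [0.463, 0.0724, 0.0987]
tcp_rot: [-0.0, 0.706, 0.708, -0.001]
force: [0.9, 0.4, 0.3]
grip_width: 0.367
grasp_force: 30.0
```

```bash

python3 -m inch '[{"delta_pos":[0.03,0,0.4],"spin":0},{"delta_pos":[0,0,0.4],"spin":0},{"delta_pos":[0,0,0],"spin":0}]'
python3 -m inch '[{"delta_pos":[0,0,0.5],"spin":0},{"delta_pos":[0,0,0.4],"spin":0},{"delta_pos":[0,0,0],"spin":0},{"delta_pos":[0,0,0],"spin":0}]'

```

```text
time_s: 54.47
eef_pos: [0.4627, 0.074, 0.0822]
tcp_rot: [-0.001, 0.705, 0.709, -0.001]
force: [-0.9, -0.3, -1.1]
grip_width: 0.362
grasp_force: 30.0
time_s: 54.8
eef_pos: [0.463, 0.0739, 0.0647]
tcp_rot: [-0.0, 0.705, 0.709, -0.001]
force: [0.5, -0.4, 0.2]
grip_width: 0.363
grasp_force: 30.0
```

Lower to touch, release, retreat, and check everything.

```bash

python3 -m inch '[{"delta_pos":[0,0,0.15],"spin":0},{"delta_pos":[0,0,0],"spin":0},{"delta_pos":[0,0,0],"spin":0}]'
python3 -m inch '[{"delta_pos":[0,0,0],"spin":0},{"delta_pos":[0,0,0],"spin":0},{"delta_pos":[0,0,0],"spin":0},{"delta_pos":[0,0,0],"spin":0},{"delta_pos":[0,0,0],"spin":0},{"delta_pos":[0,0,0],"spin":0}]' 1
python3 -m inch '[{"delta_pos":[0,0,-1],"spin":0},{"delta_pos":[0,0,-1],"spin":0},{"delta_pos":[0,0,-1],"spin":0},{"delta_pos":[0,0,-1],"spin":0},{"delta_pos":[0.5,0,-1],"spin":0},{"delta_pos":[0.5,0,-1],"spin":0},{"delta_pos":[0,0,-1],"spin":0},{"delta_pos":[0,0,-1],"spin":0},{"delta_pos":[0,0,0],"spin":0},{"delta_pos":[0,0,0],"spin":0}]'
python3 - <<'E'
from m import *
C=cam("wrist"); im=manip.get_image("wrist")[:,:,::-1].copy(); cv2.imwrite("pics/w20.png",im)
print(proj(C,(.4627,.073,.068)),proj(C,(.4627,.073,.094)))
s=manip.get_image("side")[:,:,::-1].copy(); a=cv2.resize(im[140:280,240:400],(400,350))
b=cv2.resize(s[190:370,310:440],(390,540)); c=np.zeros((540,800,3),np.uint8); c[:350,:400]=np.clip(a*1.5,0,255); c[:,400:790]=b
cv2.imwrite("pics/fin.png",c)
E
```

```text
time_s: 55.05
eef_pos: [0.4635, 0.0741, 0.0623]
tcp_rot: [-0.0, 0.705, 0.709, 0.0]
force: [-0.3, 0.5, -0.5]
grip_width: 0.365
grasp_force: 30.0
time_s: 55.55
eef_pos: [0.4634, 0.0741, 0.0624]
tcp_rot: [-0.0, 0.705, 0.709, 0.0]
force: [0.9, -0.5, 0.4]
grip_width: 1.0
grasp_force: 0.0
time_s: 56.38
eef_pos: [0.4637, 0.0942, 0.223]
tcp_rot: [0.0, 0.705, 0.709, 0.001]
force: [0.0, 0.0, -0.6]
grip_width: 1.0
grasp_force: 0.0
[319.46017204 214.56969975] [319.37824665 225.98651128]
```

View pics/fin.png

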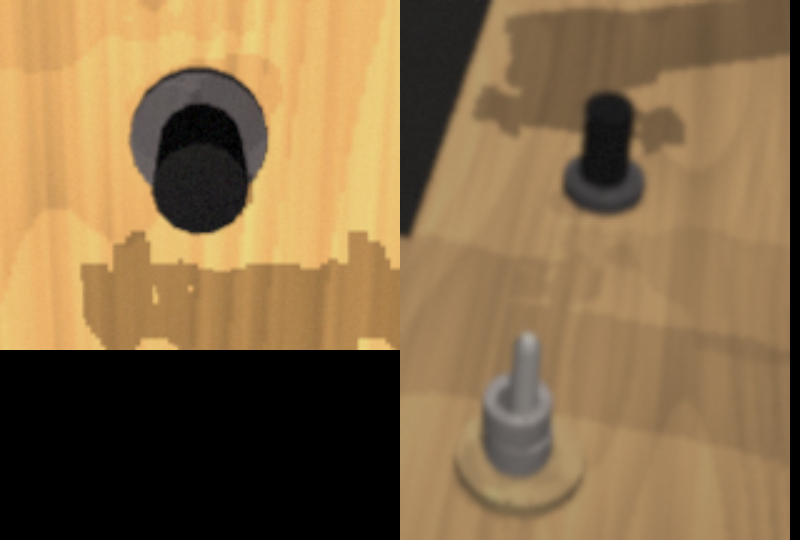

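The cap stands fully on the gauge base (left, cap top at crop (200,187)), and two sleeves are stacked on the spindle (right, around (518,425)). The third sleeve is in the tray, so I hand the job in.

```bash
python3 -c "
from plant import manip
print(manip.close_job())"
```

```text
the job is handed in; nothing more can be done
None
```

Job handed in at about 56 s: there were three sleeves; the first and second went fully home and are on the spindle, the third stopped at the shoulder and is in the reject tray, and the cap is back over the pin.

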